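# Change over the paint bottles in the cam-clamped shaker

### The arm

A 6-joint arm with a two-finger parallel gripper is mounted at the origin on a cart in front of the work surface, level with it; the furniture and walls round the work are solid. World frame = base frame: x ahead of the robot, y to its left, z up, the work surface at z = 0. Lengths are in m, angles in rad, forces in N, time in s.
With the tool pointing down it reaches from about 0.4 to 0.925 m from the base axis. Payload 12.5 kg.
Tool frame: the origin (TCP) lies on the centre line of the jaws, within the pads' length; the fingertips stand 14 mm ahead of it and the grasp point (between the pads) lies 5 mm behind it; z points along the fingers, y is the direction in which the jaws open and shut (so a half turn about z gives the same grasp; the last joint's range is limited). The gripper opens to 95 mm and grips with 3 to 60 N. Pads are 20 mm wide; open, the fingers measure 119 mm over their backs; the gripper's body (75 mm by 180 mm) begins 59 mm behind the grasp point.
Start: joints at [1.228, 0.491, 1.559, -0, 1.092, -0.106], TCP at [0.147, 0.608, 0.229] pointing down, gripper open.
Joint ranges: [-3.1, 3.1], [-0.84, 2.19], [0.05, 2.79], [-1.13, 4.28], [0.06, 2.93], [-2.69, 2.69]. Speed limits (rad/s): [2.22, 2.22, 2.79, 3.14, 3.14, 3.14].

### API

Orientations are given as a rotation vector (axis times angle).
In Python, from cell import * gives the robot as it stands.
- The arm moves only by the shell command python3 -m inch 'ROWS' [FORCE]. ROWS is JSON, a list of rows, each an object with "offset": the shift along the tool's x, y, z in cm, a list of three; "twist": the turn, a rotation vector about the tool's x, y, z in degrees, a list of three; "claw": the closure, from -1 (fully open) to 1 (shut). In form: [{"offset": [dx, dy, dz], "twist": [rx, ry, rz], "claw": claw}, ...]. A call has 1 to 10 rows; each row is the pose to reach, as a shift and turn from the pose commanded when the call began, along the tool's axes at that moment; what a row does not reach only later rows make up. A row lasts 1/10 s, in which the tool goes at most 50 mm and 8.59 degrees, less where a joint would pass 70% of its speed; a pose out of reach is approached as far as the arm can. A call with a gripper value outside its range is refused whole. The fingers move at their own pace and stop on an object; FORCE is the grip in N (left out, the last holds). Time passes only in rows, so rows that repeat a pose let the fingers close. It gives the time, the measured TCP pose, the force and the opening at its end, in the units of the state.
- sense(): the state, without advancing time (a new reading comes with each control period).
- snapshot(name): name is "scene" or "top" or "wrist"; returns (picture, depth): 384x512x3 uint8, red, green, blue; 384x512 float32, m along the optical axis (not along the pixel's ray), 0 where there is no reading.
- get_calibration(name): a dict with "camera_matrix" (3x3 intrinsics, pixels), "D" ([k1, k2, p1, p2, k3] as OpenCV has them; the pictures are not rectified), "R" (3x3) and "t" (3): a world point X has camera coordinates R X + t. Camera axes: x right, y down, z forward; pixel columns grow to the right and rows downward; lengths in m; the calibration is good to about 2 mm. A picture is of the moment at which its call begins: read the wrist's pose just before it. get_calibration takes no time and is no camera call; for the wrist camera it gives the pose at the moment of the call.
- close_job(): hands the job in, once; it reports no verdict.
The state is a dict: "time": time; "q": joint angles; "joint_vel": joint speeds; "joint_efforts": joint torques, N m; "tool_pos": TCP position; "tool_rot": TCP orientation; "wrist_force": force on the tool from outside, world axes, zero at the start; "wrist_torque": the same for the moment, N m; "width": finger opening in m.
Only numpy, scipy, OpenCV 4.12 (cv2) and the standard library are available. Lean on these libraries where they do the work, as an engineer would, in place of code of your own. Each camera call takes 0.05 s, during which the arm holds its last target. There are 200 camera calls.

### The job

Change over the bottle shaker: swing its red-knobbed cam lever back to fully open, stand the two finished black-capped paint bottles from it in free spaces in the rack, and take every white-capped bottle out of the crowded rack and stand each on a black spot against the fence, one to a spring pad. Then turn the cam lever just far enough that the pads are snug on all the bottles, their yellow plungers about half pressed in and never bottomed. Once the bottles are clamped, press the green start button; leave the lever clamping and all black-capped bottles standing in the rack.

Things in the scene. Friction and masses are not known exactly. Their poses are not given: they have to be found in the camera images.
- shaker: Bench bottle shaker, fixed: grey base 170 (x) x 270 (y) x 28 mm with a 160 x 200 mm aluminium platform whose top is 38 mm above the table, with 12 mm high end stops along its two y ends. Origin: table level, under the middle of the platform. Its +x is the clamping direction, from the cam (front) towards the fence (back).
- fence: Dark steel fence bar fixed on the back of the platform, 18 (x) x 200 (y) x 30 mm (top 68 mm above the table); origin at the centre of its underside, axes as the shaker's. Bottles stand against its front face, which lies 9 mm towards -x of its origin. Its set-up along the shaker's x varies by 8 mm from start to start; with the lever at 0 the space between pads and fence is 14 to 22 mm wider than a bottle, and a bottle set down short of the fence is slid up to it by its pad.
- cam_axis (a point): Upright axis of the cam lever on the platform, 78 mm above the table.
- lever_knob (a point): Centre of the red upright knob of the cam lever: a vertical post 20 mm in diameter and 46 mm tall (from 68 to 114 mm above the table), 105 mm from cam_axis. Under it and towards the axis runs the lever's flat steel arm, 66 to 74 mm above the table and 14 mm wide. It can be held or pushed from above.
- cam_lever (a joint): Angle of the eccentric (snail) cam lever, rad, 0 to 2.6. At 0 (open) the knob lies on the shaker's +y side of the axis; growing angle turns it counter-clockwise seen from above (at 1.57 the knob points to the shaker's -x). The cam pushes the blue carriage with all three pads towards the fence by 12 mm per radian. It stays where it is left (friction 0.3 N m, some 3 N at the knob).
- place_1 (a point): Where the centre (half-way up) of a bottle is when it stands on the platform at place 1, -y (62 mm to the right of the middle), touching the fence: 25.5 mm towards -x of the fence's origin. A black spot on the platform marks the place.
- pad_1 (a joint): How far spring pad 1, opposite place_1, is pressed back into the blue carriage, m: 0 (free) to 0.008 (bottomed). Pre-load 1.5 N, then 0.5 N per mm. Half pressed is 0.004.
- pad_face_1 (a point): Middle of the front face of spring pad 1: a round black rubber pad 22 mm in diameter on a yellow plunger that sticks out of the blue carriage, 56 mm above the table. With the lever at 0 it is 3 mm towards +x of the shaker's origin. Reaches 67 mm above the table.
- place_2 (a point): Where the centre (half-way up) of a bottle is when it stands on the platform at place 2, middle, touching the fence: 25.5 mm towards -x of the fence's origin. A black spot on the platform marks the place.
- pad_2 (a joint): How far spring pad 2, opposite place_2, is pressed back into the blue carriage, m: 0 (free) to 0.008 (bottomed). Pre-load 1.5 N, then 0.5 N per mm. Half pressed is 0.004.
- pad_face_2 (a point): Middle of the front face of spring pad 2: a round black rubber pad 22 mm in diameter on a yellow plunger that sticks out of the blue carriage, 56 mm above the table. With the lever at 0 it is 3 mm towards +x of the shaker's origin. Reaches 67 mm above the table.
- place_3 (a point): Where the centre (half-way up) of a bottle is when it stands on the platform at place 3, +y (62 mm to the left of the middle), touching the fence: 25.5 mm towards -x of the fence's origin. A black spot on the platform marks the place.
- pad_3 (a joint): How far spring pad 3, opposite place_3, is pressed back into the blue carriage, m: 0 (free) to 0.008 (bottomed). Pre-load 1.5 N, then 0.5 N per mm. Half pressed is 0.004.
- pad_face_3 (a point): Middle of the front face of spring pad 3: a round black rubber pad 22 mm in diameter on a yellow plunger that sticks out of the blue carriage, 56 mm above the table. With the lever at 0 it is 3 mm towards +x of the shaker's origin. Reaches 67 mm above the table.
- start_button (a joint): Travel of the round green start button (34 mm across, spring-loaded, 4 N) on the base right of the platform, m: 0 released, 0.006 fully pressed.
- start_button_top (a point): Centre of the top face of the start button; it is pressed straight down.
- rack: Low wooden bottle rack, fixed, 60 (x) x 270 (y) mm; the bottles stand in one row along its y (room for six) on a floor 16 mm above the table, 40 mm from centre to centre, between long lips 36 mm high (above the table, 44 mm apart) and end boards 40 mm high. Between neighbours there are only about 7 mm, so fingers must come down in front of and behind a bottle (along the rack's x). Origin at table level, centre.
- red (a point): Centre (half-way up) of the red paint bottle with a WHITE cap, 33 mm in diameter, 69 mm tall; straight sides up to about 42 mm, then shoulder and cap; hold it by the straight body. Weighs about 50 g. To be shaken. May be absent.
- teal (a point): Centre (half-way up) of the teal paint bottle with a WHITE cap, 33 mm in diameter, 69 mm tall; straight sides up to about 42 mm, then shoulder and cap; hold it by the straight body. Weighs about 50 g. To be shaken. May be absent.
- pink (a point): Centre (half-way up) of the pink paint bottle with a WHITE cap, 33 mm in diameter, 69 mm tall; straight sides up to about 42 mm, then shoulder and cap; hold it by the straight body. Weighs about 50 g. To be shaken. May be absent.
- orange_black (a point): Centre (half-way up) of the orange paint bottle with a BLACK cap, same shape and size as the white-capped ones. Stays in the rack.
- teal_black (a point): Centre (half-way up) of the teal paint bottle with a BLACK cap, same shape and size as the white-capped ones. Stands in the shaker at the start, finished; belongs in the rack.
- yellow_black (a point): Centre (half-way up) of the yellow paint bottle with a BLACK cap, same shape and size as the white-capped ones. Stands in the shaker at the start, finished; belongs in the rack.

How it is judged:
On the way, in this order (a step that is already met when the one before it is completed fails the run):
1. the cam lever is swung back open (under 0.2 rad) (value of joint cam_lever below 0.2 rad), for 0.1 s.
2. every white-capped bottle stands at a place on the platform and every black-capped one in the rack ((horizontal distance between red and place_1 below 0.024 m or horizontal distance between red and place_2 below 0.024 m or horizontal distance between red and place_3 below 0.024 m) and angle between each of red, teal, pink, orange_black, teal_black, yellow_black's own z axis and vertical below 0.12 rad and (horizontal distance between teal and place_1 below 0.024 m or horizontal distance between teal and place_2 below 0.024 m or horizontal distance between teal and place_3 below 0.024 m) and (horizontal distance between pink and place_1 below 0.024 m or horizontal distance between pink and place_2 below 0.024 m or horizontal distance between pink and place_3 below 0.024 m) and z of red in the frame of shaker between 0.066 and 0.078 m and z of teal in the frame of shaker between 0.066 and 0.078 m and z of pink in the frame of shaker between 0.066 and 0.078 m and x of orange_black in the frame of rack between -0.015 and 0.015 m and y of orange_black in the frame of rack between -0.13 and 0.13 m and z of orange_black in the frame of rack between 0.044 and 0.058 m and x of teal_black in the frame of rack between -0.015 and 0.015 m and y of teal_black in the frame of rack between -0.13 and 0.13 m and z of teal_black in the frame of rack between 0.044 and 0.058 m and x of yellow_black in the frame of rack between -0.015 and 0.015 m and y of yellow_black in the frame of rack between -0.13 and 0.13 m and z of yellow_black in the frame of rack between 0.044 and 0.058 m), for 0.2 s.
3. the pads are snug on every bottle (pressed 1.5 to 6.5 mm of their 8 mm), each bottle within 15 mm of its place (((horizontal distance between red and place_1 below 0.015 m and value of joint pad_1 between 0.0015 and 0.0065 m) or (horizontal distance between red and place_2 below 0.015 m and value of joint pad_2 between 0.0015 and 0.0065 m) or (horizontal distance between red and place_3 below 0.015 m and value of joint pad_3 between 0.0015 and 0.0065 m)) and angle between each of red, teal, pink's own z axis and vertical below 0.12 rad and ((horizontal distance between teal and place_1 below 0.015 m and value of joint pad_1 between 0.0015 and 0.0065 m) or (horizontal distance between teal and place_2 below 0.015 m and value of joint pad_2 between 0.0015 and 0.0065 m) or (horizontal distance between teal and place_3 below 0.015 m and value of joint pad_3 between 0.0015 and 0.0065 m)) and ((horizontal distance between pink and place_1 below 0.015 m and value of joint pad_1 between 0.0015 and 0.0065 m) or (horizontal distance between pink and place_2 below 0.015 m and value of joint pad_2 between 0.0015 and 0.0065 m) or (horizontal distance between pink and place_3 below 0.015 m and value of joint pad_3 between 0.0015 and 0.0065 m))), for 0.3 s.
4. the start button is pressed (over 4.5 mm of 6 mm) with the bottles clamped (all of step 3 and value of joint start_button above 0.0045 m), for 0.05 s.
At the end, for the whole second after the job is handed in: Every white-capped bottle stands upright (within 0.12 rad) on the platform within 15 mm of a place against the fence, with the pad there pressed in 1.5 to 6.5 mm; the start button has been pressed after clamping and is released; the black-capped bottles stand upright in the rack (all of step 3 and z of red in the frame of shaker between 0.066 and 0.078 m and z of teal in the frame of shaker between 0.066 and 0.078 m and z of pink in the frame of shaker between 0.066 and 0.078 m and value of joint start_button below 0.002 m and angle between each of orange_black, teal_black, yellow_black's own z axis and vertical below 0.12 rad and x of orange_black in the frame of rack between -0.015 and 0.015 m and y of orange_black in the frame of rack between -0.13 and 0.13 m and z of orange_black in the frame of rack between 0.044 and 0.058 m and x of teal_black in the frame of rack between -0.015 and 0.015 m and y of teal_black in the frame of rack between -0.13 and 0.13 m and z of teal_black in the frame of rack between 0.044 and 0.058 m and x of yellow_black in the frame of rack between -0.015 and 0.015 m and y of yellow_black in the frame of rack between -0.13 and 0.13 m and z of yellow_black in the frame of rack between 0.044 and 0.058 m); the robot touches nothing.
It fails at once if a pad is bottomed (pressed over 7.5 mm): the cam was overrun (value of joint any of pad_1, pad_2, pad_3 above 0.0075 m).
Of bottle_red, bottle_teal, bottle_pink only 2 to 3 are there at a start; the rules pass over those that are not, and their reading is None.
At some moment in a run one of bottle_red, bottle_teal, bottle_pink, bottle_orange_black, bottle_teal_black, bottle_yellow_black may be knocked a few centimetres aside while the robot is not near it.
Once in a run the grip may slacken for a moment while it holds something.
It also fails if it takes over 208 s, if anything falls off the work surface, if the arm or the gripper's body presses on something with over 40 N, if the wrist force passes 120 N, or if a joint passes its speed limit or range.

## Working session

There is one attempt and no reset: what is moved stays moved. The work goes in short steps, Python scripts to look and compute and a shell command to move; the robot and the scene stay as the last step left them, time stands still between calls to the robot, and variables do not carry over. Pictures are saved under pics/ and viewed, about 12 in all and at most 16, crops included, and the job is handed in when it is done.

```bash
mkdir -p pics; ls
python3 - <<'E'
from cell import *
import cv2,numpy as np
s=sense();print(s)
for n in ['scene','top','wrist']:
    p,d=snapshot(n);np.savez(f'{n}0.npz',p=p,d=d)
    cv2.imwrite(f'pics/{n}0.png',p[:,:,::-1])
    c=get_calibration(n);C=-np.array(c['R']).T@np.array(c['t']);print(n,C,np.array(c['camera_matrix'])[0],c['D'],np.array(c['R'])[2])
E
```

```text
pics
{'time': 0.0, 'q': array([ 1.22839000e+00,  4.91585965e-01,  1.55948142e+00, -6.46611815e-06,
        1.09169199e+00, -1.05603510e-01]), 'joint_vel': array([ 3.06300554e-04,  5.97668063e-05,  7.50954157e-04,  5.81340374e-04,
       -3.25267557e-04, -6.67810966e-04]), 'joint_efforts': array([-3.79667063e-04, -6.12640429e+01, -2.58184755e+01,  6.91780611e-02,
        4.82597400e-02, -1.01896030e-04]), 'tool_pos': array([0.14652246, 0.60733408, 0.22803433]), 'tool_rot': array([-3.71065832e-01, -3.11934579e+00,  1.78874952e-03]), 'wrist_force': array([-0.8921349 ,  0.79203272, -1.29092611]), 'wrist_torque': array([-0.07955965,  0.01710105,  0.0275398 ]), 'width': 0.0952763000328961}
scene [-0.23351358 -0.41558935  0.54056527] [459.65508939   0.         262.27093877] [-0.07183212  0.          0.          0.          0.        ] [ 0.781082    0.41810346 -0.46378919]
top [ 0.39318603 -0.02838453  0.95363349] [364.78959964   0.         255.21973854] [-0.00369415  0.          0.          0.          0.        ] [ 0.19305577  0.03555746 -0.98054329]
wrist [0.0671236  0.6275377  0.38454618] [307.81775626   0.         257.41423167] [-0.06948442  0.          0.          0.          0.        ] [ 0.28395432 -0.07008102 -0.95627328]
```

View pics/top0.png

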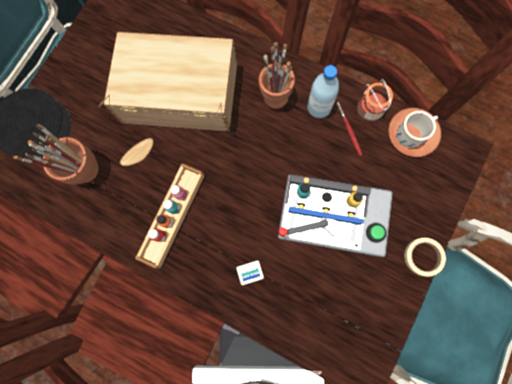

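View pics/scene0.png

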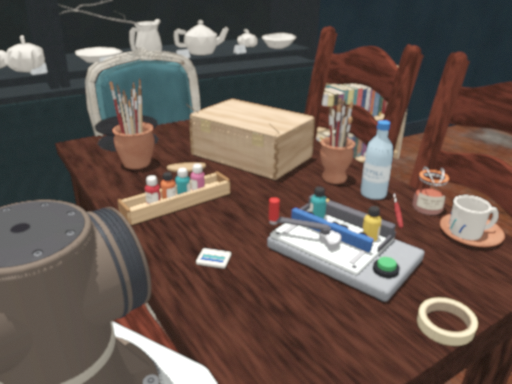

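Top view: the rack is at about (170,215) with a red white-cap at (154,236), orange black-cap at (163,219), teal white-cap at (172,206) and pink white-cap at (180,190). The shaker is at about (335,215), with its knob at (283,232) and the button at (376,233). Next I'll zoom in and measure.

```bash
cat > h.py <<'E'
from cell import *
import cv2,numpy as np
from scipy.spatial.transform import Rotation as R
def cal(n):
    c=get_calibration(n);return np.array(c['camera_matrix']),np.array(c['D']),np.array(c['R']),np.array(c['t'])
def ray(c,uv,z):
    "pixels -> world points on the plane z"
    K,D,Rm,t=c
    p=cv2.undistortPoints(np.array(uv,float).reshape(-1,1,2),K,D).reshape(-1,2)
    d=np.c_[p,np.ones(len(p))]@Rm; C=-Rm.T@t
    return C+d*((z-C[2])/d[:,2])[:,None]
def proj(c,X):
    K,D,Rm,t=c
    return cv2.projectPoints(np.array(X,float).reshape(-1,1,3),cv2.Rodrigues(Rm)[0],t,K,D)[0].reshape(-1,2)
def blobs(p,lo,hi,mn=8):
    "HSV mask blobs: centroid, area"
    h=cv2.cvtColor(p,cv2.COLOR_RGB2HSV);m=cv2.inRange(h,np.array(lo),np.array(hi))
    n,l,s,c=cv2.connectedComponentsWithStats(m)
    return [(c[i].round(1),int(s[i,4]),s[i,:4].tolist()) for i in range(1,n) if s[i,4]>=mn],l
def rel(pt,yaw_axis=None):
    "world point -> offset in current tool axes, cm (from measured pose)"
    s=sense();return (R.from_rotvec(s['tool_rot']).inv().apply(np.array(pt)-s['tool_pos'])*100).round(2)
def yawy():
    "angle of tool y axis in world, deg"
    m=R.from_rotvec(sense()['tool_rot']).as_matrix();return np.degrees(np.arctan2(m[1,1],m[0,1]))
def snap(n,name):
    c=cal(n);p,d=snapshot(n);cv2.imwrite(f'pics/{name}.png',p[:,:,::-1]);return c,p,d
E
python3 - <<'E'
from h import *
z=np.load('top0.npz');p=z['p'];c=cal('top')
a=cv2.resize(p[155:275,125:215],None,fx=4.4,fy=4.4,interpolation=3);b=cv2.resize(p[165:265,270:400],None,fx=4.4,fy=4.4,interpolation=3)
cv2.imwrite('pics/zoom0.png',np.hstack([cv2.copyMakeBorder(a,0,0,0,0,0)[:440],b])[:,:,::-1][:600])
for n,lo,hi,zz in [('green',(45,120,60),(80,255,255),.045),('redknob',(0,180,120),(6,255,255),.114),('blue',(105,130,100),(120,255,255),.05)]:
    for bb in blobs(p,lo,hi)[0]: print(n,bb,ray(c,bb[0],zz)[0].round(4))
# platform/base mask by depth: world height map
K,D,Rm,t=c;vv,uu=np.mgrid[:384,:512]
q=cv2.undistortPoints(np.c_[uu.ravel(),vv.ravel()].astype(float).reshape(-1,1,2),K,D).reshape(-1,2)
X=((np.c_[q,np.ones(len(q))]*z['d'].ravel()[:,None])-t)@Rm
H=X[:,2].reshape(384,512);np.save('X.npy',X)
for nm,(r0,r1,c0,c1),(h0,h1) in [('base',(165,265,270,400),(.02,.075)),('rack',(155,275,125,215),(.012,.045)),('basew',(165,265,270,400),(.015,.2)),('rackw',(155,275,125,215),(.012,.2))]:
    m=np.zeros((384,512),np.uint8);m[r0:r1,c0:c1]=((H>h0)&(H<h1))[r0:r1,c0:c1]
    P=X[m.ravel()>0][:,:2];r=cv2.minAreaRect(P.astype(np.float32)*1000);print(nm,len(P),r)
E
```

```text
green (array([377.1, 231.7]), 166, [370, 225, 15, 14]) [ 0.4777 -0.2958  0.045 ]
blue (array([329.8,  72.7]), 88, [324, 65, 13, 15]) [ 0.904  -0.1957  0.05  ]
blue (array([325.7, 215.4]), 309, [289, 208, 74, 16]) [ 0.518  -0.1707  0.05  ]
blue (array([250.7, 276.9]), 29, [243, 274, 16, 6]) [0.3688 0.0152 0.05  ]
base 6575 ((526.040771484375, -200.17010498046875), (270.400390625, 170.73248291015625), 79.74372100830078)
rack 1998 ((551.1591796875, 284.830810546875), (192.8837432861328, 270.1754455566406), 66.72209930419922)
basew 7002 ((526.12548828125, -199.67247009277344), (272.0899658203125, 170.73196411132812), 79.74999237060547)
rackw 2639 ((551.1591796875, 284.830810546875), (192.8837432861328, 270.1754455566406), 66.72209930419922)
```

View pics/zoom0.png

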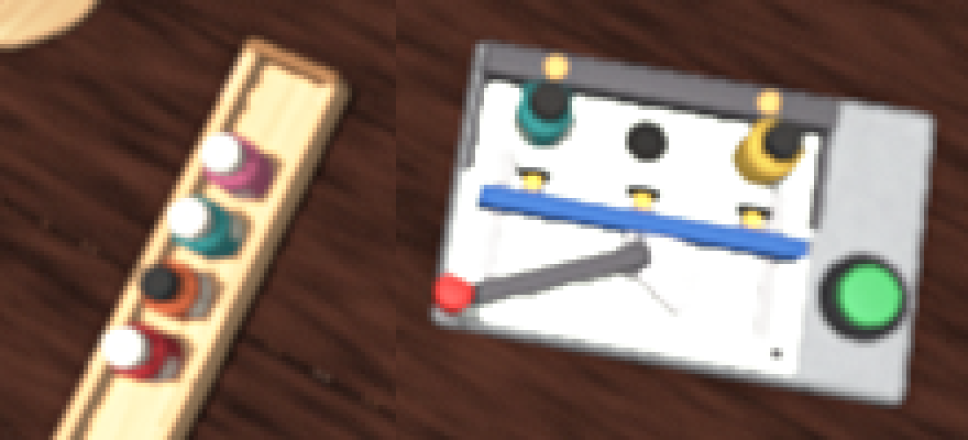

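The zoom shows three white caps and one black cap in the rack, with free room at both ends. On the shaker, teal-black is at place 3, yellow-black is near place 1, the middle spot is empty, and the lever is at a small angle. I'll get the numbers from colours and depth.

Run:
```python
from h import *
z=np.load('top0.npz');p=z['p'];c=cal('top');X=np.load('X.npy').reshape(384,512,3)
def show(n,lo,hi,zz,box,mn=8):
    m=np.zeros_like(p);r0,r1,c0,c1=box;m[r0:r1,c0:c1]=p[r0:r1,c0:c1]
    if hi[2]<120: m[:r0]=255;m[r1:]=255;m[:,:c0]=255;m[:,c1:]=255
    for bb in blobs(m,lo,hi,mn)[0]:
        if bb[1]<3000: print(n,bb,ray(c,bb[0],zz)[0].round(4))
S=(165,265,270,400);Rk=(155,275,125,215)
show('knob',(0,150,100),(8,255,255),.114,(220,245,270,295))
show('knob',(170,150,100),(180,255,255),.114,(220,245,270,295))
show('whitecap',(0,0,190),(180,50,255),.085,Rk)
show('blackcapR',(0,0,0),(180,90,85),.085,(205,235,150,175),5)
show('blackcapS',(0,0,0),(180,120,70),.107,(178,208,280,375),5)
show('yellowpins',(18,120,140),(35,255,255),.056,S,3)
for nm,(r0,r1,c0,c1),(h0,h1) in [('rack',(155,275,125,215),(.010,.2))]:
    m=np.zeros((384,512),np.uint8);m[r0:r1,c0:c1]=((X[...,2]>h0)&(X[...,2]<h1))[r0:r1,c0:c1]
    n,l,s,cc=cv2.connectedComponentsWithStats(m);
    for i in range(1,n):
        if s[i,4]>200:
            P=X[l==i];print(nm,s[i],cv2.minAreaRect(P[(P[:,2]<.045)][:,:2].astype(np.float32)*1000))
mm=(X[...,2]>.062)&(X[...,2]<.0705);mm[:165]=0;mm[265:]=0;mm[:,:270]=0;mm[:,400:]=0
n,l,s,cc=cv2.connectedComponentsWithStats(mm.astype(np.uint8))
for i in range(1,n):
    if s[i,4]>20:P=X[l==i];print('z62-70',s[i],cc[i],cv2.minAreaRect(P[:,:2].astype(np.float32)*1000),np.median(P[:,2]))
```

```text
knob (array([282.1, 231.3]), 60, [278, 228, 10, 8]) [ 0.4728 -0.0598  0.114 ]
whitecap (array([174.4, 189.3]), 65, [170, 185, 9, 10]) [0.5794 0.2018 0.085 ]
whitecap (array([166.9, 203.9]), 67, [163, 200, 9, 9]) [0.5431 0.2186 0.085 ]
whitecap (array([152.2, 233.3]), 69, [148, 229, 10, 9]) [0.4716 0.2509 0.085 ]
whitecap (array([149.9, 249.6]), 41, [146, 242, 9, 16]) [0.4328 0.2543 0.085 ]
whitecap (array([160.2, 248.4]), 15, [157, 243, 7, 13]) [0.4356 0.2296 0.085 ]
whitecap (array([154.3, 258.7]), 12, [152, 257, 5, 4]) [0.4114 0.2425 0.085 ]
blackcapR (array([161. , 219.1]), 41, [158, 216, 7, 7]) [0.5059 0.2313 0.085 ]
blackcapS (array([324.5, 178.8]), 8, [321, 178, 8, 2]) [ 0.5976 -0.162   0.107 ]
blackcapS (array([304.5, 187.5]), 47, [301, 184, 8, 8]) [ 0.5769 -0.1143  0.107 ]
blackcapS (array([328., 188.]), 5, [326, 188, 5, 1]) [ 0.5753 -0.1694  0.107 ]
blackcapS (array([346., 191.]), 5, [344, 191, 5, 1]) [ 0.5678 -0.2112  0.107 ]
blackcapS (array([358.2, 196.3]), 47, [354, 193, 13, 8]) [ 0.5549 -0.239   0.107 ]
blackcapS (array([326.4, 196.8]), 47, [323, 194, 8, 7]) [ 0.5542 -0
[... 392 characters left out ...]
 4, 2]) [ 0.5216 -0.2306  0.056 ]
rack [ 136  163   68  105 2657] ((525.285888671875, 224.73301696777344), (61.567501068115234, 270.0516052246094), 66.49115753173828)
z62-70 [290 174  81  21 545] [330.52293578 184.05137615] ((594.7713623046875, -181.4010009765625), (199.19163513183594, 18.75612449645996), 79.69686126708984) 0.06762464253026532
z62-70 [288 206  76  18 327] [326.41896024 214.51070336] ((520.28515625, -168.03421020507812), (183.01063537597656, 18.313400268554688), 79.82406616210938) 0.06895308056339408
z62-70 [323 206   8   4  21] [326.33333333 207.19047619] ((535.6609497070312, -170.9476318359375), (17.818103790283203, 6.285820484161377), 77.38333892822266) 0.06563098722044695
```

```bash
cat >> h.py <<'E'
a=np.radians(-10.25);O=np.array([.5314,-.1702])
XS=np.array([np.cos(a),np.sin(a)]);YS=np.array([-np.sin(a),np.cos(a)])
def sh(x,y,z): return np.r_[O+x*XS+y*YS,z]          # shaker frame -> world
def tosh(p): d=np.array(p)[:2]-O; return (np.array([d@XS,d@YS])*1000).round(1)
RC=np.array([.5253,.2247]);U=np.array([.917,-.399]);V=np.array([.399,.917])
def rk(u,z): return np.r_[RC+u*U,z]
E
python3 - <<'E'
from h import *
X=np.load('X.npy').reshape(384,512,3);p=np.load('top0.npz')['p']
k=X[222:242,272:292];m=(k[...,2]>.105)&(k[...,2]<.12);print('knob top',k[m].mean(0),m.sum(),tosh(k[m].mean(0)))
h=X[205:235,300:345].reshape(-1,3);m=(h[:,2]>.07);print(m.sum(),[ (tosh(q),round(float(q[2]),3)) for q in h[m][::12]])
c=cal('top');print('spot2',tosh(ray(c,[326.4,196.8],.038)[0]))
for q in [(.45,.35,.22),(.473,-.06,.18),(.473,-.06,.095)]: print(q,rel(q))
print(yawy())
E
```

```text
knob top [ 0.474652   -0.06175195  0.11343242] 59 [-75.1  96.6]
291 [(array([-161.2,  115. ]), 0.954), (array([-161.2,  115. ]), 0.954), (array([-8.9, 19.7]), 0.07), (array([-11.,  17.]), 0.07), (array([-11.9,   7.2]), 0.071), (array([-13.8,   4.4]), 0.07), (array([-17.1,   8.8]), 0.071), (array([ -8.5, -40.8]), 0.072), (array([-10.6, -41.4]), 0.07), (array([-16.7, -34.9]), 0.07), (array([-28.1,   0.1]), 0.072), (array([-30.7,  -0. ]), 0.074), (array([-35.1,  11.3]), 0.073), (array([-41.4,  32.4]), 0.074), (array([-36.3,   4. ]), 0.073), (array([-43.9,  34.1]), 0.072), (array([-39.1,   5.9]), 0.073), (array([-48.5,  45.6]), 0.072), (array([-43.2,  17.1]), 0.071), (array([-51.9,  50.1]), 0.074), (array([-47. ,  21.9]), 0.075), (array([-53.9,  47.4]), 0.074), (array([-48.7,  19. ]), 0.073), (array([-53.1,  30.3]), 0.072), (array([-62.2,  53.3]), 0.074)]
spot2 [36.3  0.6]
(0.45, 0.35, 0.22) [-35.54 -17.9    0.83]
(0.473, -0.06, 0.18) [-47.39 -57.22   4.86]
(0.473, -0.06, 0.095) [-47.39 -57.21  13.36]
76.43152555483447
```

```bash
python3 -m inch '[{"offset":[-35.5,-17.9,0],"twist":[0,0,-3.4],"claw":-1},{"offset":[-35.5,-17.9,0],"twist":[0,0,-3.4],"claw":-1},{"offset":[-35.5,-17.9,0],"twist":[0,0,-3.4],"claw":-1},{"offset":[-35.5,-17.9,0],"twist":[0,0,-3.4],"claw":-1},{"offset":[-35.5,-17.9,0],"twist":[0,0,-3.4],"claw":-1},{"offset":[-35.5,-17.9,0],"twist":[0,0,-3.4],"claw":-1},{"offset":[-35.5,-17.9,0],"twist":[0,0,-3.4],"claw":-1},{"offset":[-35.5,-17.9,0],"twist":[0,0,-3.4],"claw":-1},{"offset":[-35.5,-17.9,0],"twist":[0,0,-3.4],"claw":-1},{"offset":[-35.5,-17.9,0],"twist":[0,0,-3.4],"claw":-1}]' 20
python3 - <<'E'
from h import *
print(rel((.4747,-.0618,.18)),yawy())
E
```

```text
time: 1.15
tool_pos: [0.4501, 0.3495, 0.2283]
tool_rot: [-0.282, -3.128, 0.0]
wrist_force: [-0.8, 0.2, -0.0]
width: 0.0948
[ -9.77 -40.03   4.84] 79.69957820231512
```

```bash
python3 -m inch '[{"offset":[-9.8,-40,4.8],"twist":[0,0,0],"claw":-0.4},{"offset":[-9.8,-40,4.8],"twist":[0,0,0],"claw":-0.4},{"offset":[-9.8,-40,4.8],"twist":[0,0,0],"claw":-0.4},{"offset":[-9.8,-40,4.8],"twist":[0,0,0],"claw":-0.4},{"offset":[-9.8,-40,4.8],"twist":[0,0,0],"claw":-0.4},{"offset":[-9.8,-40,4.8],"twist":[0,0,0],"claw":-0.4},{"offset":[-9.8,-40,4.8],"twist":[0,0,0],"claw":-0.4},{"offset":[-9.8,-40,4.8],"twist":[0,0,0],"claw":-0.4},{"offset":[-9.8,-40,4.8],"twist":[0,0,0],"claw":-0.4},{"offset":[-9.8,-40,4.8],"twist":[0,0,0],"claw":-0.4}]'
python3 - <<'E'
from h import *
c,p,d=snap('wrist','w1')
for lo,hi in [((0,170,90),(8,255,255)),((172,170,90),(180,255,255))]:
    for b in blobs(p,lo,hi,40)[0]: print(b,ray(c,b[0],.114)[0])
print(rel((.4747,-.0618,.094)),yawy())
print(rel(sh(-.0403,.1048,.094)))
E
```

```text
time: 2.15
tool_pos: [0.4755, -0.0611, 0.1804]
tool_rot: [-0.281, -3.128, -0.001]
wrist_force: [-0.8, 0.6, 0.7]
width: 0.0663
(array([257.7, 204.1]), 733, [246, 186, 25, 36]) [ 0.4704177 -0.0594161  0.114    ]
[ 0.03 -0.19  8.66] 79.79769934376073
[-3.45  0.62  8.65]
```

View pics/w1.png

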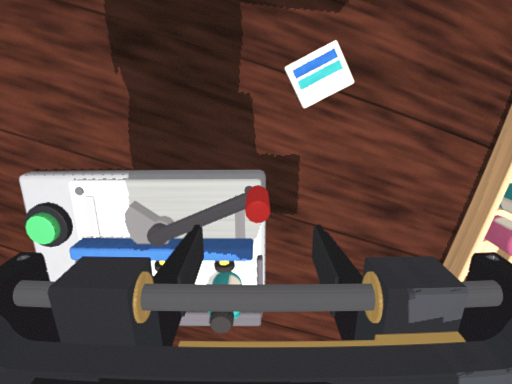

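```bash
python3 -m inch '[{"offset":[0,-0.2,4.3],"twist":[0,0,0],"claw":-0.4},{"offset":[0,-0.2,8.6],"twist":[0,0,0],"claw":-0.4},{"offset":[0,-0.2,8.6],"twist":[0,0,0],"claw":1},{"offset":[0,-0.2,8.6],"twist":[0,0,0],"claw":1},{"offset":[0,-0.2,8.6],"twist":[0,0,0],"claw":1},{"offset":[0,-0.2,8.6],"twist":[0,0,0],"claw":1},{"offset":[0,-0.2,8.6],"twist":[0,0,0],"claw":1},{"offset":[0,-0.2,8.6],"twist":[0,0,0],"claw":1}]' 20; python3 -m inch '[{"offset":[-0.6,0.2,0],"twist":[0,0,0],"claw":1},{"offset":[-1.2,0.4,0],"twist":[0,0,0],"claw":1},{"offset":[-1.8,0.56,0],"twist":[0,0,0],"claw":1},{"offset":[-2.4,0.7,0],"twist":[0,0,0],"claw":1},{"offset":[-3.0,0.8,0],"twist":[0,0,0],"claw":1},{"offset":[-3.5,0.85,0],"twist":[0,0,0],"claw":1},{"offset":[-3.5,0.85,0],"twist":[0,0,0],"claw":1},{"offset":[-3.5,0.85,0],"twist":[0,0,0],"claw":1}]'
python3 - <<'E'
from h import *
print(tosh(sense()['tool_pos']))
E
```

```text
time: 3.0
tool_pos: [0.4755, -0.0627, 0.0954]
tool_rot: [0.278, 3.128, -0.0]
wrist_force: [1.0, 0.4, -0.1]
width: 0.0241
time: 3.8
tool_pos: [0.5115, -0.0599, 0.0951]
tool_rot: [0.28, 3.129, 0.002]
wrist_force: [-0.4, 6.8, 4.0]
width: 0.0197
[-39.2 105. ]
```

```bash
python3 -m inch '[{"offset":[0,0,0],"twist":[0,0,0],"claw":-0.5},{"offset":[0,0,0],"twist":[0,0,0],"claw":-0.5},{"offset":[0,0,0],"twist":[0,0,0],"claw":-0.5},{"offset":[0,0,-5],"twist":[0,0,0],"claw":-0.5},{"offset":[0,0,-10],"twist":[0,0,0],"claw":-0.5}]'
python3 - <<'E'
from h import *
c,p,d=snap('top','t1');np.savez('t1.npz',p=p,d=d)
K,D,Rm,t=c;vv,uu=np.mgrid[:384,:512]
q=cv2.undistortPoints(np.c_[uu.ravel(),vv.ravel()].astype(float).reshape(-1,1,2),K,D).reshape(-1,2)
X0=np.load('X.npy').reshape(384,512,3)
X1=(((np.c_[q,np.ones(len(q))]*d.ravel()[:,None])-t)@Rm).reshape(384,512,3)
for nm,X in [('t0',X0),('t1',X1)]:
    for zt,(r0,r1,c0,c1) in [(.107,(175,210,285,375)),(.085,(180,245,140,190))]:
        m=np.zeros((384,512),np.uint8);m[r0:r1,c0:c1]=(abs(X[...,2]-zt)<.006)[r0:r1,c0:c1]
        n,l,s,cc=cv2.connectedComponentsWithStats(m)
        for i in range(1,n):
            if s[i,4]>12: g=X[l==i].mean(0);print(nm,s[i,4],g.round(4),tosh(g),rel(g)[:2])
E
```

```text
time: 4.3
tool_pos: [0.5105, -0.0605, 0.1949]
tool_rot: [-0.278, -3.126, -0.001]
wrist_force: [1.2, 0.2, 1.1]
width: 0.0544
t0 63 [ 0.5787 -0.1152  0.1066] [36.8 62.5] [-7.32 -4.17]
t0 66 [ 0.5561 -0.239   0.1064] [ 36.5 -63.3] [ -7.28 -16.76]
t0 64 [0.5802 0.2002 0.0838] [-17.9 373.2] [-1.88 26.9 ]
t0 61 [0.5435 0.2164 0.0847] [-56.9 382.6] [ 2.01 27.85]
t0 66 [0.5078 0.2323 0.0841] [-94.8 391.9] [ 5.81 28.78]
t0 64 [0.4717 0.2489 0.0847] [-133.4  401.8] [ 9.66 29.78]
t1 68 [ 0.5559 -0.2387  0.1061] [ 36.3 -63. ] [ -7.26 -16.73]
t1 63 [0.5803 0.2002 0.0842] [-17.8 373.2] [-1.9 26.9]
t1 61 [0.5438 0.2166 0.0846] [-56.7 382.8] [ 1.99 27.88]
t1 64 [0.508  0.2329 0.0843] [-94.7 392.5] [ 5.79 28.85]
t1 65 [0.4718 0.2489 0.0845] [-133.2  401.8] [ 9.64 29.79]
```

```bash
python3 -m inch '[{"offset":[-7.3,-16.75,0],"twist":[0,0,0],"claw":0},{"offset":[-7.3,-16.75,0],"twist":[0,0,0],"claw":0},{"offset":[-7.3,-16.75,0],"twist":[0,0,0],"claw":0},{"offset":[-7.3,-16.75,0],"twist":[0,0,0],"claw":0},{"offset":[-7.3,-16.75,0],"twist":[0,0,0],"claw":0},{"offset":[-7.3,-16.75,4],"twist":[0,0,0],"claw":0},{"offset":[-7.3,-16.75,8],"twist":[0,0,0],"claw":0},{"offset":[-7.3,-16.75,11.9],"twist":[0,0,0],"claw":0},{"offset":[-7.3,-16.75,11.9],"twist":[0,0,0],"claw":0}]' 20;  python3 -m inch '[{"offset":[0,0,0],"twist":[0,0,0],"claw":1},{"offset":[0,0,0],"twist":[0,0,0],"claw":1},{"offset":[0,0,0],"twist":[0,0,0],"claw":1},{"offset":[0,0,0],"twist":[0,0,0],"claw":1},{"offset":[0,0,-4],"twist":[0,0,0],"claw":1},{"offset":[0,0,-8],"twist":[0,0,0],"claw":1},{"offset":[0,0,-10],"twist":[0,0,0],"claw":1}]'
python3 - <<'E'
from h import *
print(rel(rk(.1,.160)),rel(rk(-.1,.160)),yawy())
E
```

```text
time: 5.25
tool_pos: [0.5512, -0.2367, 0.0714]
tool_rot: [-0.278, -3.122, -0.005]
wrist_force: [-0.5, -0.7, -0.2]
width: 0.0476
time: 5.95
tool_pos: [0.5542, -0.2386, 0.1799]
tool_rot: [0.278, 3.125, -0.003]
wrist_force: [0.7, -0.5, -1.5]
width: 0.0321
[ 1.3  42.79  1.91] [20.76 47.41  1.82] 79.8365025306456
```

```bash
python3 -m inch '[{"offset":[1.3,42.8,0],"twist":[0,0,13.3],"claw":1},{"offset":[1.3,42.8,0],"twist":[0,0,13.3],"claw":1},{"offset":[1.3,42.8,0],"twist":[0,0,13.3],"claw":1},{"offset":[1.3,42.8,0],"twist":[0,0,13.3],"claw":1},{"offset":[1.3,42.8,0],"twist":[0,0,13.3],"claw":1},{"offset":[1.3,42.8,0],"twist":[0,0,13.3],"claw":1},{"offset":[1.3,42.8,0],"twist":[0,0,13.3],"claw":1},{"offset":[1.3,42.8,0],"twist":[0,0,13.3],"claw":1},{"offset":[1.3,42.8,0],"twist":[0,0,13.3],"claw":1},{"offset":[1.3,42.8,0],"twist":[0,0,13.3],"claw":1}]' ;  python3 -m inch '[{"offset":[0,0,0],"twist":[0,0,0],"claw":1},{"offset":[0,0,0],"twist":[0,0,0],"claw":1}]'
python3 - <<'E'
from h import *
print(rel(rk(.1,.056)),yawy());c,p,d=snap('wrist','w2')
E
```

```text
time: 6.95
tool_pos: [0.6162, 0.189, 0.1765]
tool_rot: [0.633, 3.076, 0.002]
wrist_force: [0.9, -0.9, -1.1]
width: 0.0321
time: 7.15
tool_pos: [0.6161, 0.1842, 0.1761]
tool_rot: [0.64, 3.075, 0.0]
wrist_force: [-0.7, -0.2, -1.4]
width: 0.0321
[-0.05  0.08 12.01] 66.48604128224065
```

View pics/w2.png

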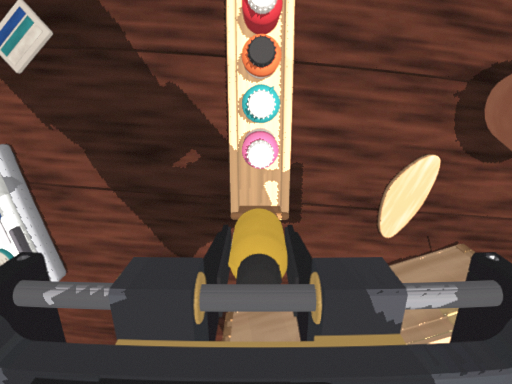

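The bottle is held upright and lined up over the free end of the rack, with the four rack bottles in line at u≈262. Lowering it now.

```bash
python3 -m inch '[{"offset":[0,0.1,4],"twist":[0,0,0],"claw":1},{"offset":[0,0.1,8],"twist":[0,0,0],"claw":1},{"offset":[0,0.1,10.5],"twist":[0,0,0],"claw":1},{"offset":[0,0.1,11.2],"twist":[0,0,0],"claw":1},{"offset":[0,0.1,11.9],"twist":[0,0,0],"claw":1},{"offset":[0,0.1,12.2],"twist":[0,0,0],"claw":1},{"offset":[0,0.1,12.2],"twist":[0,0,0],"claw":1},{"offset":[0,0.1,12.2],"twist":[0,0,0],"claw":1}]'
```

```text
time: 8.0
tool_pos: [0.6174, 0.1859, 0.0556]
tool_rot: [0.639, 3.073, 0.001]
wrist_force: [-1.9, -2.7, 6.7]
width: 0.0322
```

```bash
python3 -m inch '[{"offset":[0,0,0],"twist":[0,0,0],"claw":0},{"offset":[0,0,0],"twist":[0,0,0],"claw":0},{"offset":[0,0,0],"twist":[0,0,0],"claw":0},{"offset":[0,0,-4],"twist":[0,0,0],"claw":0},{"offset":[0,0,-8],"twist":[0,0,0],"claw":0},{"offset":[0,0,-12],"twist":[0,0,0],"claw":0}]'
python3 - <<'E'
from h import *
c,p,d=snap('top','t2')
print(rel((.5787,-.1152,.195)),sense()['tool_pos'])
E
```

```text
time: 8.6
tool_pos: [0.6164, 0.1862, 0.175]
tool_rot: [-0.639, -3.075, 0.0]
wrist_force: [-0.1, -0.0, -0.5]
width: 0.0476
[ -8.37 -29.28  -1.39] [0.61864683 0.18676094 0.18197265]
```

```bash
python3 -m inch '[{"offset":[-8.5,-29,0],"twist":[0,0,-13.3],"claw":0},{"offset":[-8.5,-29,0],"twist":[0,0,-13.3],"claw":0},{"offset":[-8.5,-29,0],"twist":[0,0,-13.3],"claw":0},{"offset":[-8.5,-29,0],"twist":[0,0,-13.3],"claw":0},{"offset":[-8.5,-29,0],"twist":[0,0,-13.3],"claw":0},{"offset":[-8.5,-29,0],"twist":[0,0,-13.3],"claw":0},{"offset":[-8.5,-29,0],"twist":[0,0,-13.3],"claw":0},{"offset":[-8.5,-29,0],"twist":[0,0,-13.3],"claw":0},{"offset":[-8.5,-29,0],"twist":[0,0,-13.3],"claw":0},{"offset":[-8.5,-29,0],"twist":[0,0,-13.3],"claw":0}]'
python3 - <<'E'
from h import *
c,p,d=snap('wrist','w3')
print(rel((.5787,-.1152,.076)),yawy())
E
```

```text
time: 9.65
tool_pos: [0.5793, -0.1122, 0.1736]
tool_rot: [-0.276, -3.129, -0.0]
wrist_force: [0.6, 0.6, 0.0]
width: 0.0476
[ 0.01 -0.31  9.76] 79.9403377916201
```

```bash
python3 -m inch '[{"offset":[0,-0.2,4],"twist":[0,0,0],"claw":0},{"offset":[0,-0.2,7],"twist":[0,0,0],"claw":0},{"offset":[0,-0.2,9.8],"twist":[0,0,0],"claw":0},{"offset":[0,-0.2,9.8],"twist":[0,0,0],"claw":0},{"offset":[0,-0.2,9.8],"twist":[0,0,0],"claw":1},{"offset":[0,-0.2,9.8],"twist":[0,0,0],"claw":1},{"offset":[0,-0.2,9.8],"twist":[0,0,0],"claw":1},{"offset":[0,-0.2,9.8],"twist":[0,0,0],"claw":1}]' 20;  python3 -m inch '[{"offset":[0,0,-4],"twist":[0,0,0],"claw":1},{"offset":[0,0,-8],"twist":[0,0,0],"claw":1},{"offset":[0,0,-10],"twist":[0,0,0],"claw":1},{"offset":[0,0,-10],"twist":[0,0,0],"claw":1},{"offset":[0,0,-10],"twist":[0,0,0],"claw":1}]'
python3 - <<'E'
from h import *
print(rel(rk(-.1,.176)),yawy())
E
```

```text
time: 10.5
tool_pos: [0.5795, -0.1155, 0.0772]
tool_rot: [0.278, 3.127, -0.0]
wrist_force: [-0.0, 2.2, 7.9]
width: 0.0319
time: 11.0
tool_pos: [0.5785, -0.1156, 0.1757]
tool_rot: [0.279, 3.129, -0.0]
wrist_force: [-0.3, -0.4, -1.1]
width: 0.0325
[20.98 34.86 -0.04] 79.82536254499593
```

```bash
python3 -m inch '[{"offset":[21,34.9,0],"twist":[0,0,13.3],"claw":1},{"offset":[21,34.9,0],"twist":[0,0,13.3],"claw":1},{"offset":[21,34.9,0],"twist":[0,0,13.3],"claw":1},{"offset":[21,34.9,0],"twist":[0,0,13.3],"claw":1},{"offset":[21,34.9,0],"twist":[0,0,13.3],"claw":1},{"offset":[21,34.9,0],"twist":[0,0,13.3],"claw":1},{"offset":[21,34.9,0],"twist":[0,0,13.3],"claw":1},{"offset":[21,34.9,0],"twist":[0,0,13.3],"claw":1},{"offset":[21,34.9,0],"twist":[0,0,13.3],"claw":1},{"offset":[21,34.9,0],"twist":[0,0,13.3],"claw":1}]';  python3 -m inch '[{"offset":[0,0,0],"twist":[0,0,0],"claw":1},{"offset":[0,0,0],"twist":[0,0,0],"claw":1},{"offset":[0,0,0],"twist":[0,0,0],"claw":1}]'
python3 - <<'E'
from h import *
print(rel(rk(-.1,.054)),yawy())
c,p,d=snap('wrist','w4')
E
```

```text
time: 12.0
tool_pos: [0.4326, 0.2658, 0.1745]
tool_rot: [-0.634, -3.075, 0.002]
wrist_force: [-0.2, -0.6, -1.1]
width: 0.032
time: 12.3
tool_pos: [0.4342, 0.2638, 0.1755]
tool_rot: [-0.642, -3.075, 0.0]
wrist_force: [1.0, -0.1, -1.3]
width: 0.0318
[ 0.08  0.05 12.15] 66.41771691911315
```

View pics/w4.png

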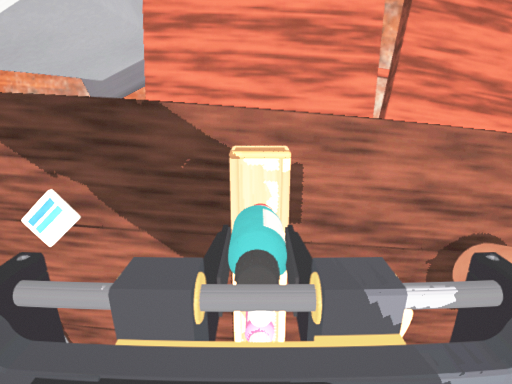

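```bash
python3 -m inch '[{"offset":[0.2,0.05,4],"twist":[0,0,0],"claw":1},{"offset":[0.2,0.05,8],"twist":[0,0,0],"claw":1},{"offset":[0.2,0.05,10.5],"twist":[0,0,0],"claw":1},{"offset":[0.2,0.05,11.2],"twist":[0,0,0],"claw":1},{"offset":[0.2,0.05,11.9],"twist":[0,0,0],"claw":1},{"offset":[0.2,0.05,12.2],"twist":[0,0,0],"claw":1},{"offset":[0.2,0.05,12.2],"twist":[0,0,0],"claw":1},{"offset":[0.2,0.05,12.2],"twist":[0,0,0],"claw":1}]'
```

```text
time: 13.15
tool_pos: [0.4326, 0.2664, 0.0547]
tool_rot: [0.639, 3.074, 0.002]
wrist_force: [0.3, 0.1, -0.0]
width: 0.0322
```

```bash
python3 -m inch '[{"offset":[0,0,0.1],"twist":[0,0,0],"claw":1},{"offset":[0,0,0.1],"twist":[0,0,0],"claw":0},{"offset":[0,0,0.1],"twist":[0,0,0],"claw":0},{"offset":[0,0,0.1],"twist":[0,0,0],"claw":0},{"offset":[0,0,-4],"twist":[0,0,0],"claw":0},{"offset":[0,0,-8],"twist":[0,0,0],"claw":0},{"offset":[0,0,-12],"twist":[0,0,0],"claw":0},{"offset":[7,0,-12],"twist":[0,0,0],"claw":0},{"offset":[7,0,-12],"twist":[0,0,0],"claw":0},{"offset":[7,0,-12],"twist":[0,0,0],"claw":0}]'
cat >> h.py <<'E'
def caps(box=(0,384,0,512),zt=.085,tol=.006):
    c,p,d=snap('top','tmp')
    K,D,Rm,t=c;vv,uu=np.mgrid[:384,:512]
    q=cv2.undistortPoints(np.c_[uu.ravel(),vv.ravel()].astype(float).reshape(-1,1,2),K,D).reshape(-1,2)
    X=(((np.c_[q,np.ones(len(q))]*d.ravel()[:,None])-t)@Rm).reshape(384,512,3)
    r0,r1,c0,c1=box;m=np.zeros((384,512),np.uint8);m[r0:r1,c0:c1]=(abs(X[...,2]-zt)<tol)[r0:r1,c0:c1]
    n,l,s,cc=cv2.connectedComponentsWithStats(m);out=[]
    for i in range(1,n):
        if 30<s[i,4]<110: out.append((X[l==i].mean(0),s[i,4],p[l==i].mean(0).astype(int),cc[i]))
    return out,X,p
def report():
    for zt,box in [(.084,(150,285,120,230)),(.107,(165,225,280,385))]:
        for g,n,col,uv in caps(box,zt)[0]:
            d=g[:2]-RC; print(zt,n,col,g.round(4),'rack u,v',(d@U*1000).round(1),(d@V*1000).round(1),'sh',tosh(g))
E
python3 -c "
from h import *
report()
print(sense()['tool_pos'])"
```

```text
time: 14.15
tool_pos: [0.3658, 0.2947, 0.1741]
tool_rot: [-0.636, -3.077, -0.0]
wrist_force: [0.3, -0.4, 0.0]
width: 0.0472
0.084 59 [84 76 64] [0.619  0.1833 0.0841] rack u,v 102.5 -0.6 sh [ 23.3 363.4]
0.084 65 [244 240 237] [0.5801 0.2004 0.0839] rack u,v 59.9 -0.5 sh [-18.1 373.3]
0.084 64 [241 240 237] [0.5435 0.2164 0.0844] rack u,v 20.0 -0.3 sh [-56.9 382.6]
0.084 67 [87 73 65] [0.5078 0.2327 0.084 ] rack u,v -19.3 0.3 sh [-94.9 392.3]
0.084 64 [247 245 242] [0.4718 0.2491 0.0844] rack u,v -58.8 1.0 sh [-133.3  402. ]
0.084 66 [70 72 68] [0.4328 0.2641 0.0844] rack u,v -100.5 -0.8 sh [-174.3  409.8]
[0.36808551 0.29433217 0.17382062]
```

```bash
python3 -c "
from h import *
print(rel((.4718,.2491,.054)),yawy())"
```

```text
[-11.31  -0.04  11.99] 66.58817632580725
```

```bash
python3 -m inch '[{"offset":[-11.3,0,0],"twist":[0,0,0],"claw":-0.05},{"offset":[-11.3,0,0],"twist":[0,0,0],"claw":-0.05},{"offset":[-11.3,0,0],"twist":[0,0,0],"claw":-0.05},{"offset":[-11.3,0,0],"twist":[0,0,0],"claw":-0.05},{"offset":[-11.3,0,0],"twist":[0,0,0],"claw":-0.05},{"offset":[-11.3,0,0],"twist":[0,0,0],"claw":-0.05}]'; python3 -c "
from h import *
print(rel((.4718,.2491,.054)),yawy())"
```

```text
time: 14.85
tool_pos: [0.4705, 0.2494, 0.1735]
tool_rot: [-0.638, -3.075, 0.0]
wrist_force: [-0.1, 0.8, 0.6]
width: 0.0499
[-0.14  0.03 11.95] 66.56565821385294
```

```bash
python3 -m inch '[{"offset":[-0.1,0,4],"twist":[0,0,0],"claw":-0.05},{"offset":[-0.1,0,8],"twist":[0,0,0],"claw":-0.05},{"offset":[-0.1,0,11],"twist":[0,0,0],"claw":-0.05},{"offset":[-0.1,0,12],"twist":[0,0,0],"claw":-0.05},{"offset":[-0.1,0,12],"twist":[0,0,0],"claw":-0.05},{"offset":[-0.1,0,12],"twist":[0,0,0],"claw":1},{"offset":[-0.1,0,12],"twist":[0,0,0],"claw":1},{"offset":[-0.1,0,12],"twist":[0,0,0],"claw":1},{"offset":[-0.1,0,12],"twist":[0,0,0],"claw":1},{"offset":[-0.1,0,12],"twist":[0,0,0],"claw":1}]' 20;  python3 -m inch '[{"offset":[0,0,-4],"twist":[0,0,0],"claw":1},{"offset":[0,0,-8],"twist":[0,0,0],"claw":1},{"offset":[0,0,-12],"twist":[0,0,0],"claw":1},{"offset":[0,0,-13],"twist":[0,0,0],"claw":1},{"offset":[0,0,-13],"twist":[0,0,0],"claw":1}]'
python3 - <<'E'
from h import *
for y in (-.062,0,.062):print(rel(sh(.037,y,.184)),yawy())
E
```

```text
time: 15.85
tool_pos: [0.4729, 0.249, 0.0549]
tool_rot: [0.639, 3.074, 0.002]
wrist_force: [-2.0, 0.5, 8.5]
width: 0.0323
time: 16.35
tool_pos: [0.4727, 0.2489, 0.1853]
tool_rot: [0.638, 3.073, 0.003]
wrist_force: [0.1, -0.3, -1.1]
width: 0.0325
[-27.09 -41.29   0.09] 66.5291247319977
[-25.67 -35.26   0.1 ] 66.5291247319977
[-24.25 -29.22   0.12] 66.5291247319977
```

```bash
python3 -m inch '[{"offset":[-27.1,-41.3,0],"twist":[0,0,-13.2],"claw":1},{"offset":[-27.1,-41.3,0],"twist":[0,0,-13.2],"claw":1},{"offset":[-27.1,-41.3,0],"twist":[0,0,-13.2],"claw":1},{"offset":[-27.1,-41.3,0],"twist":[0,0,-13.2],"claw":1},{"offset":[-27.1,-41.3,0],"twist":[0,0,-13.2],"claw":1},{"offset":[-27.1,-41.3,0],"twist":[0,0,-13.2],"claw":1},{"offset":[-27.1,-41.3,0],"twist":[0,0,-13.2],"claw":1},{"offset":[-27.1,-41.3,0],"twist":[0,0,-13.2],"claw":1},{"offset":[-27.1,-41.3,0],"twist":[0,0,-13.2],"claw":1},{"offset":[-27.1,-41.3,0],"twist":[0,0,-13.2],"claw":1}]';  python3 -m inch '[{"offset":[0,0,0],"twist":[0,0,0],"claw":1},{"offset":[0,0,0],"twist":[0,0,0],"claw":1},{"offset":[0,0,0],"twist":[0,0,0],"claw":1}]'
python3 - <<'E'
from h import *
print(rel(sh(.037,-.062,.076)),yawy())
c,p,d=snap('wrist','w5')
E
```

```text
time: 17.35
tool_pos: [0.5558, -0.24, 0.1815]
tool_rot: [-0.282, -3.126, -0.002]
wrist_force: [0.9, -0.6, 0.3]
width: 0.0323
time: 17.65
tool_pos: [0.5559, -0.237, 0.1823]
tool_rot: [-0.28, -3.127, -0.002]
wrist_force: [0.2, 0.5, -0.6]
width: 0.0322
[-0.12 -0.07 10.63] 79.75422504862523
```

View pics/w5.png

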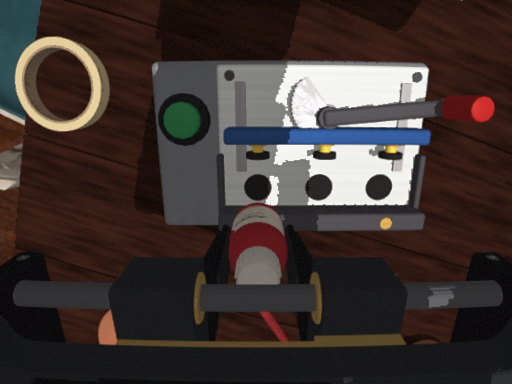

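The wrist view shows all three black spots free, at (258,187), (319,187) and (379,187). The lever is open with its knob at (467,108), and red is held upright. I'll check the spots by ray and then lower.

```bash
python3 - <<'E'
from h import *
c=cal('wrist')
for uv in [(258,187),(319,187),(379,187)]: print(tosh(ray(c,uv,.038)[0]))
print('knob',tosh(ray(c,(480,109),.114)[0]),'btn',tosh(ray(c,(182,120),.045)[0]))
E
python3 -m inch '[{"offset":[-0.1,0,4],"twist":[0,0,0],"claw":1},{"offset":[-0.1,0,8],"twist":[0,0,0],"claw":1},{"offset":[-0.1,0,9.5],"twist":[0,0,0],"claw":1},{"offset":[-0.1,0,10.2],"twist":[0,0,0],"claw":1},{"offset":[-0.1,0,10.5],"twist":[0,0,0],"claw":1},{"offset":[-0.1,0,10.8],"twist":[0,0,0],"claw":1},{"offset":[-0.1,0,10.8],"twist":[0,0,0],"claw":1},{"offset":[-0.1,0,10.8],"twist":[0,0,0],"claw":1}]'
```

```text
[ 39.4 -59.9]
[39.4  2.3]
[39.4 64.5]
knob [-41.9 103.6] btn [ -28.  -131.2]
time: 18.5
tool_pos: [0.558, -0.2382, 0.0768]
tool_rot: [0.281, 3.127, -0.001]
wrist_force: [1.1, 2.1, 4.7]
width: 0.0322
```

```bash
python3 -m inch '[{"offset":[0,0,0],"twist":[0,0,0],"claw":0},{"offset":[0,0,0],"twist":[0,0,0],"claw":0},{"offset":[0,0,0],"twist":[0,0,0],"claw":0},{"offset":[0,0,-4],"twist":[0,0,0],"claw":0},{"offset":[0,0,-8],"twist":[0,0,0],"claw":0},{"offset":[0,0,-10],"twist":[0,0,0],"claw":0},{"offset":[0,0,-10],"twist":[0,0,0],"claw":0},{"offset":[0,0,-10],"twist":[0,0,0],"claw":0}]'
python3 - <<'E'
from h import *
print(rel((.5435,.2164,.174)),yawy());report()
E
```

```text
time: 19.3
tool_pos: [0.5572, -0.2381, 0.1753]
tool_rot: [-0.281, -3.129, -0.0]
wrist_force: [0.3, 0.4, -0.3]
width: 0.0478
[ 9.45 44.48  0.13] 79.72911804496562
0.084 59 [89 81 68] [0.6191 0.183  0.0839] rack u,v 102.7 -0.8 sh [ 23.5 363.2]
0.084 68 [243 239 236] [0.5799 0.1999 0.0839] rack u,v 60.0 -0.9 sh [-18.1 372.9]
0.084 63 [245 244 241] [0.5434 0.2166 0.0843] rack u,v 19.8 -0.2 sh [-57.  382.8]
```

Run:
```python
import cv2
p=cv2.imread('pics/tmp.png');cv2.imwrite('pics/t3.png',cv2.resize(p[150:290,110:400],None,fx=2.7,fy=2.7,interpolation=3))
```

```text
(no output)
```

View pics/t3.png

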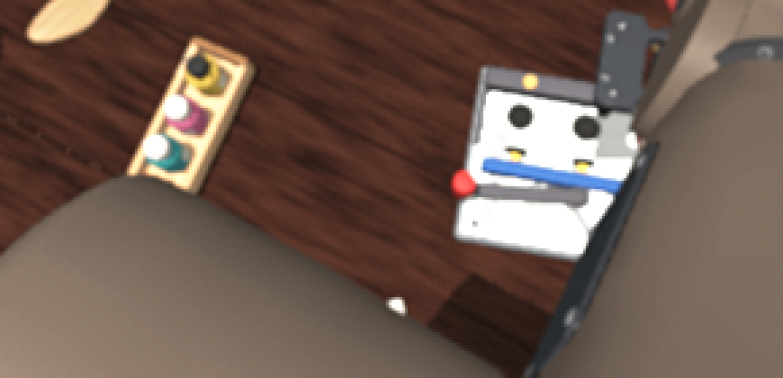

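The arm's elbow simply hides the rest of the rack; teal, pink and yellow are still in place. Next is teal.

```bash
python3 -m inch '[{"offset":[9.45,44.5,0],"twist":[0,0,13.2],"claw":-0.05},{"offset":[9.45,44.5,0],"twist":[0,0,13.2],"claw":-0.05},{"offset":[9.45,44.5,0],"twist":[0,0,13.2],"claw":-0.05},{"offset":[9.45,44.5,0],"twist":[0,0,13.2],"claw":-0.05},{"offset":[9.45,44.5,0],"twist":[0,0,13.2],"claw":-0.05},{"offset":[9.45,44.5,0],"twist":[0,0,13.2],"claw":-0.05},{"offset":[9.45,44.5,0],"twist":[0,0,13.2],"claw":-0.05},{"offset":[9.45,44.5,0],"twist":[0,0,13.2],"claw":-0.05},{"offset":[9.45,44.5,0],"twist":[0,0,13.2],"claw":-0.05},{"offset":[9.45,44.5,0],"twist":[0,0,13.2],"claw":-0.05}]'; python3 -m inch '[{"offset":[0,0,0],"twist":[0,0,0],"claw":-0.05},{"offset":[0,0,0],"twist":[0,0,0],"claw":-0.05},{"offset":[0,0,0],"twist":[0,0,0],"claw":-0.05}]'; python3 -c "
from h import *
print(rel((.5435,.2165,.054)),yawy())
c,p,d=snap('wrist','w6')
for b in blobs(p,(82,120,60),(98,255,255),60)[0]: print(b)
for b in blobs(p,(0,0,200),(180,40,255),60)[0]: print(b,ray(c,b[0],.085)[0].round(4))"
```

```text
time: 20.4
tool_pos: [0.5427, 0.2209, 0.1742]
tool_rot: [-0.632, -3.076, 0.0]
wrist_force: [-0.4, -0.6, -0.0]
width: 0.0501
time: 20.7
tool_pos: [0.5439, 0.2151, 0.1753]
tool_rot: [-0.641, -3.075, 0.001]
wrist_force: [0.0, 0.2, -0.2]
width: 0.0499
[ 0.09  0.12 12.13] 66.43691632098201
(array([259.8,  58.2]), 538, [241, 33, 39, 41])
(array([ 29.1, 113.8]), 301, [15, 97, 29, 35])
(array([260.5, 180. ]), 548, [244, 168, 34, 34])
(array([232.4,  88.2]), 798, [229, 24, 8, 129]) [0.4533 0.2347 0.085 ]
(array([288.7,  97.9]), 896, [284, 24, 10, 149]) [0.4772 0.2714 0.085 ]
(array([242.6,  36.8]), 148, [238, 29, 17, 23]) [0.4231 0.2569 0.085 ]
(array([276.1,  35.2]), 101, [266, 30, 16, 16]) [0.432  0.2799 0.085 ]
(array([259.8, 101.4]), 2406, [238, 53, 44, 88]) [0.4708 0.2499 0.085 ]
(array([ 33.5, 115.9]), 1492, [0, 80, 63, 68]) [0.4048 0.0782 0.085 ]
(array([262.1, 201.2]), 723, [247, 184, 31, 37]) [0.546  0.2193 0.085 ]
(array([  9.8, 237.5]), 778, [0, 216, 26, 44]) [ 0.4852 -0.0089  0.085 ]
(array([416. , 233.9]), 153, [404, 223, 25, 32]) [0.6293 0.3328 0.085 ]
(array([242.5, 237.8]), 74, [241, 227, 6, 21]) [0.5701 0.1901 0.085 ]
(array([261.6, 240.4]), 576, [249, 227, 29, 30]) [0.5792 0.2045 0.085 ]
(array([405.1, 236.3]), 69, [397, 227, 17, 22]) [0.6275 0.323  0.085 ]
(array([284.3, 255.4]), 255, [281, 233, 7, 46]) [0.6009 0.2172 0.085 ]
(array([236. , 258.1]), 241, [233, 236, 7, 43]) [0.586  0.1765 0.085 ]
(array([444. , 299.2]), 105, [438, 295, 15, 11]) [0.7098 0.3419 0.085 ]
(array([ 64.3, 324.2]), 145, [58, 308, 14, 29]) [ 0.5866 -0.0166  0.085 ]
```

Teal is where I expected it. Descend, grip and lift.

```bash
python3 -m inch '[{"offset":[0,0.1,4],"twist":[0,0,0],"claw":-0.05},{"offset":[0,0.1,8],"twist":[0,0,0],"claw":-0.05},{"offset":[0,0.1,11],"twist":[0,0,0],"claw":-0.05},{"offset":[0,0.1,12],"twist":[0,0,0],"claw":-0.05},{"offset":[0,0.1,12],"twist":[0,0,0],"claw":-0.05},{"offset":[0,0.1,12],"twist":[0,0,0],"claw":1},{"offset":[0,0.1,12],"twist":[0,0,0],"claw":1},{"offset":[0,0.1,12],"twist":[0,0,0],"claw":1},{"offset":[0,0.1,12],"twist":[0,0,0],"claw":1},{"offset":[0,0.1,12],"twist":[0,0,0],"claw":1}]' 20;  python3 -m inch '[{"offset":[0,0,-4],"twist":[0,0,0],"claw":1},{"offset":[0,0,-8],"twist":[0,0,0],"claw":1},{"offset":[0,0,-12],"twist":[0,0,0],"claw":1},{"offset":[0,0,-13],"twist":[0,0,0],"claw":1},{"offset":[0,0,-13],"twist":[0,0,0],"claw":1}]'
python3 - <<'E'
from h import *
for y in (0,.062):print(rel(sh(.037,y,.184)),yawy())
E
```

```text
time: 21.75
tool_pos: [0.5448, 0.2176, 0.057]
tool_rot: [0.638, 3.074, 0.002]
wrist_force: [-1.0, 0.1, 7.2]
width: 0.0324
time: 22.25
tool_pos: [0.5446, 0.2176, 0.1875]
tool_rot: [0.638, 3.073, 0.003]
wrist_force: [0.3, -0.4, -0.5]
width: 0.0317
[-17.83 -35.26   0.32] 66.54454950211523
[-16.41 -29.22   0.33] 66.54454950211523
```

```bash
python3 -m inch '[{"offset":[-17.8,-35.3,0],"twist":[0,0,-13.2],"claw":1},{"offset":[-17.8,-35.3,0],"twist":[0,0,-13.2],"claw":1},{"offset":[-17.8,-35.3,0],"twist":[0,0,-13.2],"claw":1},{"offset":[-17.8,-35.3,0],"twist":[0,0,-13.2],"claw":1},{"offset":[-17.8,-35.3,0],"twist":[0,0,-13.2],"claw":1},{"offset":[-17.8,-35.3,0],"twist":[0,0,-13.2],"claw":1},{"offset":[-17.8,-35.3,0],"twist":[0,0,-13.2],"claw":1},{"offset":[-17.8,-35.3,0],"twist":[0,0,-13.2],"claw":1},{"offset":[-17.8,-35.3,0],"twist":[0,0,-13.2],"claw":1},{"offset":[-17.8,-35.3,0],"twist":[0,0,-13.2],"claw":1}]';  python3 -m inch '[{"offset":[0,0,0],"twist":[0,0,0],"claw":1},{"offset":[0,0,0],"twist":[0,0,0],"claw":1},{"offset":[0,0,0],"twist":[0,0,0],"claw":1}]'
python3 - <<'E'
from h import *
print(rel(sh(.037,0,.076)),yawy(),sense()['width'])
c,p,d=snap('wrist','w7')
E
```

```text
time: 23.25
tool_pos: [0.5661, -0.1779, 0.1837]
tool_rot: [-0.284, -3.126, -0.002]
wrist_force: [0.3, 0.5, -0.4]
width: 0.0326
time: 23.55
tool_pos: [0.567, -0.176, 0.1855]
tool_rot: [-0.278, -3.129, -0.0]
wrist_force: [-0.2, 0.1, 0.0]
width: 0.0323
[-0.1  -0.06 10.95] 79.82955884780964 0.03230552359172029
```

View pics/w7.png

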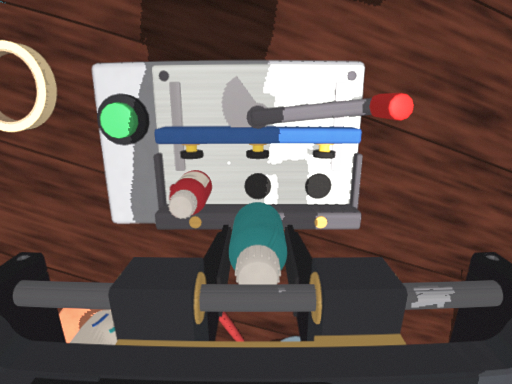

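```bash
python3 - <<'E'
from h import *
c=cal('wrist');print(proj(c,[sh(.037,-.062,.107),sh(.037,-.062,.038)]))
E
python3 -m inch '[{"offset":[-0.1,0,4],"twist":[0,0,0],"claw":1},{"offset":[-0.1,0,8],"twist":[0,0,0],"claw":1},{"offset":[-0.1,0,9.7],"twist":[0,0,0],"claw":1},{"offset":[-0.1,0,10.3],"twist":[0,0,0],"claw":1},{"offset":[-0.1,0,10.6],"twist":[0,0,0],"claw":1},{"offset":[-0.1,0,10.8],"twist":[0,0,0],"claw":1},{"offset":[-0.1,0,10.9],"twist":[0,0,0],"claw":1},{"offset":[-0.1,0,10.9],"twist":[0,0,0],"claw":1}]'
```

```text
[[179.91411779 206.27298491]
 [196.06454241 183.92426423]]
time: 24.4
tool_pos: [0.5684, -0.1774, 0.079]
tool_rot: [0.281, 3.127, -0.001]
wrist_force: [-3.2, 3.3, 10.5]
width: 0.0324
```

Red stands at place 1: its cap is predicted at (180,206) and seen at (183,205). Teal is touching the platform, so I'll release it and go for pink.

```bash
python3 -m inch '[{"offset":[0,0,0],"twist":[0,0,0],"claw":0},{"offset":[0,0,0],"twist":[0,0,0],"claw":0},{"offset":[0,0,0],"twist":[0,0,0],"claw":0},{"offset":[0,0,-4],"twist":[0,0,0],"claw":0},{"offset":[0,0,-8],"twist":[0,0,0],"claw":0},{"offset":[0,0,-10],"twist":[0,0,0],"claw":0},{"offset":[0,0,-10],"twist":[0,0,0],"claw":0},{"offset":[0,0,-10],"twist":[0,0,0],"claw":0}]'
python3 - <<'E'
from h import *
print(rel((.5800,.2001,.174)),yawy());report()
E
```

```text
time: 25.2
tool_pos: [0.5677, -0.1774, 0.1764]
tool_rot: [0.281, 3.129, 0.0]
wrist_force: [-0.0, 0.4, 0.3]
width: 0.0477
[ 5.52 37.36  0.24] 79.73191599328861
0.084 59 [90 82 69] [0.6193 0.1829 0.0842] rack u,v 102.8 -0.8 sh [ 23.6 363.1]
0.084 65 [246 243 240] [0.5802 0.2002 0.0842] rack u,v 60.1 -0.6 sh [-17.9 373.2]
0.084 66 [93 79 70] [0.5079 0.2328 0.0841] rack u,v -19.2 0.4 sh [-94.8 392.3]
0.084 64 [75 76 71] [0.4328 0.264  0.0844] rack u,v -100.5 -0.9 sh [-174.3  409.7]
```

```bash
python3 -m inch '[{"offset":[5.5,37.2,0.2],"twist":[0,0,13.2],"claw":-0.05},{"offset":[5.5,37.2,0.2],"twist":[0,0,13.2],"claw":-0.05},{"offset":[5.5,37.2,0.2],"twist":[0,0,13.2],"claw":-0.05},{"offset":[5.5,37.2,0.2],"twist":[0,0,13.2],"claw":-0.05},{"offset":[5.5,37.2,0.2],"twist":[0,0,13.2],"claw":-0.05},{"offset":[5.5,37.2,0.2],"twist":[0,0,13.2],"claw":-0.05},{"offset":[5.5,37.2,0.2],"twist":[0,0,13.2],"claw":-0.05},{"offset":[5.5,37.2,0.2],"twist":[0,0,13.2],"claw":-0.05},{"offset":[5.5,37.2,0.2],"twist":[0,0,13.2],"claw":-0.05},{"offset":[5.5,37.2,0.2],"twist":[0,0,13.2],"claw":-0.05}]'; python3 -m inch '[{"offset":[0,0,0],"twist":[0,0,0],"claw":-0.05},{"offset":[0,0,0],"twist":[0,0,0],"claw":-0.05},{"offset":[0,0,0],"twist":[0,0,0],"claw":-0.05}]'; python3 -c "
from h import *
print(rel((.5801,.2001,.054)),yawy());report()"
```

```text
time: 26.3
tool_pos: [0.5795, 0.1986, 0.1734]
tool_rot: [-0.636, -3.075, 0.002]
wrist_force: [-0.4, -1.1, -0.9]
width: 0.05
time: 26.6
tool_pos: [0.5802, 0.1974, 0.1746]
tool_rot: [-0.641, -3.075, -0.0]
wrist_force: [-0.4, -0.5, -1.0]
width: 0.0503
[ 0.12  0.24 12.06] 66.44876375954469
0.084 65 [88 74 65] [0.5079 0.2328 0.0842] rack u,v -19.2 0.5 sh [-94.9 392.4]
0.107 64 [251 251 248] [ 0.5658 -0.1772  0.1063] rack u,v 197.5 -352.4 sh [35.1 -0.8]
0.107 71 [249 247 244] [ 0.5551 -0.2375  0.1066] rack u,v 211.7 -411.9 sh [ 35.3 -62. ]
```

```bash
python3 -m inch '[{"offset":[0,0.2,4],"twist":[0,0,0],"claw":-0.05},{"offset":[0,0.2,8],"twist":[0,0,0],"claw":-0.05},{"offset":[0,0.2,11],"twist":[0,0,0],"claw":-0.05},{"offset":[0,0.2,12],"twist":[0,0,0],"claw":-0.05},{"offset":[0,0.2,12],"twist":[0,0,0],"claw":-0.05},{"offset":[0,0.2,12],"twist":[0,0,0],"claw":1},{"offset":[0,0.2,12],"twist":[0,0,0],"claw":1},{"offset":[0,0.2,12],"twist":[0,0,0],"claw":1},{"offset":[0,0.2,12],"twist":[0,0,0],"claw":1},{"offset":[0,0.2,12],"twist":[0,0,0],"claw":1}]' 20;  python3 -m inch '[{"offset":[0,0,-4],"twist":[0,0,0],"claw":1},{"offset":[0,0,-8],"twist":[0,0,0],"claw":1},{"offset":[0,0,-12],"twist":[0,0,0],"claw":1},{"offset":[0,0,-13],"twist":[0,0,0],"claw":1},{"offset":[0,0,-13],"twist":[0,0,0],"claw":1}]'
python3 - <<'E'
from h import *
for y in (0,.062):print(rel(sh(.037,y,.184)),yawy())
E
```

```text
time: 27.7
tool_pos: [0.5815, 0.2004, 0.0561]
tool_rot: [0.638, 3.074, 0.002]
wrist_force: [-0.6, 0.3, 6.3]
width: 0.0323
time: 28.2
tool_pos: [0.5813, 0.2004, 0.1866]
tool_rot: [0.638, 3.073, 0.002]
wrist_force: [-0.1, -0.0, -0.7]
width: 0.0322
[-13.78 -35.14   0.22] 66.53730853870539
[-12.36 -29.1    0.23] 66.53730853870539
```

```bash
python3 -m inch '[{"offset":[-12.4,-29.2,0],"twist":[0,0,-13.2],"claw":1},{"offset":[-12.4,-29.2,0],"twist":[0,0,-13.2],"claw":1},{"offset":[-12.4,-29.2,0],"twist":[0,0,-13.2],"claw":1},{"offset":[-12.4,-29.2,0],"twist":[0,0,-13.2],"claw":1},{"offset":[-12.4,-29.2,0],"twist":[0,0,-13.2],"claw":1},{"offset":[-12.4,-29.2,0],"twist":[0,0,-13.2],"claw":1},{"offset":[-12.4,-29.2,0],"twist":[0,0,-13.2],"claw":1},{"offset":[-12.4,-29.2,0],"twist":[0,0,-13.2],"claw":1},{"offset":[-12.4,-29.2,0],"twist":[0,0,-13.2],"claw":1},{"offset":[-12.4,-29.2,0],"twist":[0,0,-13.2],"claw":1}]';  python3 -m inch '[{"offset":[0,0,0],"twist":[0,0,0],"claw":1},{"offset":[0,0,0],"twist":[0,0,0],"claw":1},{"offset":[0,0,0],"twist":[0,0,0],"claw":1}]'
python3 - <<'E'
from h import *
print(rel(sh(.037,.062,.076)),yawy(),sense()['width'])
c,p,d=snap('wrist','w8')
E
```

```text
time: 29.2
tool_pos: [0.5781, -0.1158, 0.1838]
tool_rot: [-0.279, -3.128, -0.001]
wrist_force: [0.7, 0.6, -1.4]
width: 0.0317
time: 29.5
tool_pos: [0.5784, -0.1163, 0.1846]
tool_rot: [0.28, 3.129, 0.0]
wrist_force: [0.3, -0.3, -0.8]
width: 0.0322
[-0.03  0.06 10.86] 79.78942059635082 0.032226894143319626
```

View pics/w8.png

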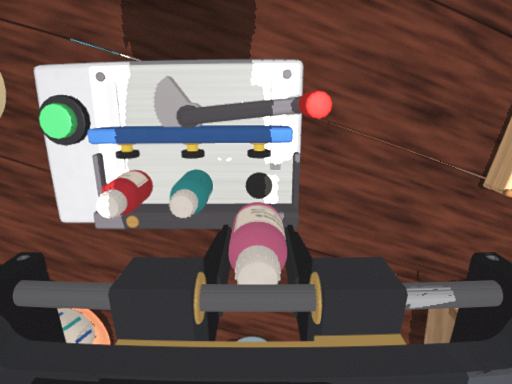

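Red (cap at 110,204) and teal (cap at 184,202) stand at places 1 and 2. Pink hangs upright above the free spot at (259,185).

```bash
python3 -m inch '[{"offset":[-0.1,0,4],"twist":[0,0,0],"claw":1},{"offset":[-0.1,0,8],"twist":[0,0,0],"claw":1},{"offset":[-0.1,0,9.7],"twist":[0,0,0],"claw":1},{"offset":[-0.1,0,10.3],"twist":[0,0,0],"claw":1},{"offset":[-0.1,0,10.6],"twist":[0,0,0],"claw":1},{"offset":[-0.1,0,10.8],"twist":[0,0,0],"claw":1},{"offset":[-0.1,0,10.9],"twist":[0,0,0],"claw":1},{"offset":[-0.1,0,10.9],"twist":[0,0,0],"claw":1}]'; python3 -m inch '[{"offset":[0,0,0],"twist":[0,0,0],"claw":0},{"offset":[0,0,0],"twist":[0,0,0],"claw":0},{"offset":[0,0,0],"twist":[0,0,0],"claw":0},{"offset":[0,0,-4],"twist":[0,0,0],"claw":0},{"offset":[0,0,-8],"twist":[0,0,0],"claw":0},{"offset":[0,0,-10],"twist":[0,0,0],"claw":0},{"offset":[5,10,-10],"twist":[0,0,0],"claw":-0.4},{"offset":[5,10,-10],"twist":[0,0,0],"claw":-0.4},{"offset":[5,10,-10],"twist":[0,0,0],"claw":-0.4},{"offset":[5,10,-10],"twist":[0,0,0],"claw":-0.4}]'
python3 - <<'E'
from h import *
report();print(rel(sh(-.0392,.105,.095)),yawy())
E
```

```text
time: 30.35
tool_pos: [0.5798, -0.1172, 0.078]
tool_rot: [0.281, 3.127, -0.001]
wrist_force: [-3.8, 0.7, 11.9]
width: 0.0322
time: 31.35
tool_pos: [0.5478, -0.0085, 0.176]
tool_rot: [0.277, 3.129, 0.0]
wrist_force: [0.7, -0.3, 0.4]
width: 0.066
0.084 58 [86 78 66] [0.6191 0.1833 0.0842] rack u,v 102.5 -0.5 sh [ 23.4 363.5]
0.084 62 [88 76 68] [0.508  0.233  0.0844] rack u,v -19.2 0.7 sh [-94.8 392.6]
0.084 66 [71 74 70] [0.4328 0.2641 0.0843] rack u,v -100.5 -0.8 sh [-174.3  409.8]
0.107 63 [253 252 249] [ 0.5657 -0.1771  0.1067] rack u,v 197.3 -352.3 sh [34.9 -0.7]
0.107 71 [250 247 245] [ 0.5552 -0.2377  0.1061] rack u,v 211.9 -412.1 sh [ 35.4 -62.2]
[ 2.77 -5.52  8.08] 79.7533022877395
```

```bash
python3 -m inch '[{"offset":[2.8,-5.5,0],"twist":[0,0,0],"claw":-0.4},{"offset":[2.8,-5.5,0],"twist":[0,0,0],"claw":-0.4},{"offset":[2.8,-5.5,0],"twist":[0,0,0],"claw":-0.4},{"offset":[2.8,-5.5,0],"twist":[0,0,0],"claw":-0.4}]'
python3 - <<'E'
from h import *
print(rel(sh(-.0392,.105,.095)),yawy())
c,p,d=snap('wrist','w9')
for b in blobs(p,(0,170,90),(8,255,255),40)[0]: print(b,tosh(ray(c,b[0],.10)[0]))
E
```

```text
time: 31.85
tool_pos: [0.5113, -0.0598, 0.1757]
tool_rot: [0.284, 3.128, 0.0]
wrist_force: [-0.1, -0.5, 0.6]
width: 0.0663
[-0.02 -0.    8.07] 79.6156560798339
(array([258. , 201.3]), 763, [246, 183, 25, 38]) [-43.7 106.1]
```

View pics/w9.png

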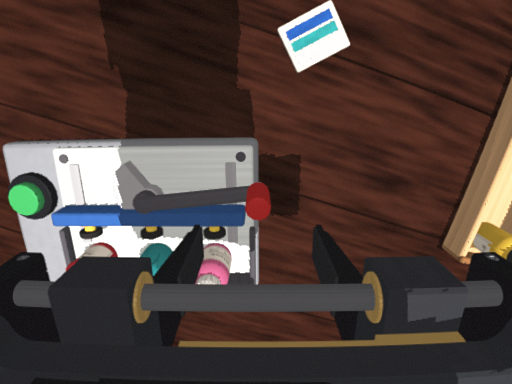

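All three bottles stand at their places, and the knob is centred between the fingers at (258,201). Gripping it and turning to about 1.65 rad.

```bash
python3 -m inch '[{"offset":[0,0,4],"twist":[0,0,0],"claw":-0.4},{"offset":[0,0,8],"twist":[0,0,0],"claw":-0.4},{"offset":[0,0,8],"twist":[0,0,0],"claw":-0.4},{"offset":[0,0,8],"twist":[0,0,0],"claw":1},{"offset":[0,0,8],"twist":[0,0,0],"claw":1},{"offset":[0,0,8],"twist":[0,0,0],"claw":1},{"offset":[0,0,8],"twist":[0,0,0],"claw":1},{"offset":[0,0,8],"twist":[0,0,0],"claw":1},{"offset":[0,0,8],"twist":[0,0,0],"claw":1}]' 20; python3 -c "
from h import *
print(tosh(sense()['tool_pos']))"; python3 -m inch '[{"offset":[1.0,-0.1,0],"twist":[0,0,0],"claw":1},{"offset":[2.07,-0.31,0],"twist":[0,0,0],"claw":1},{"offset":[3.0,-0.6,0],"twist":[0,0,0],"claw":1},{"offset":[4.04,-1.03,0],"twist":[0,0,0],"claw":1},{"offset":[5.0,-1.55,0],"twist":[0,0,0],"claw":1},{"offset":[5.83,-2.13,0],"twist":[0,0,0],"claw":1},{"offset":[5.83,-2.13,0],"twist":[0,0,0],"claw":1},{"offset":[5.83,-2.13,0],"twist":[0,0,0],"claw":1}]'; python3 -c "
from h import *
print(tosh(sense()['tool_pos']))"
```

```text
time: 32.8
tool_pos: [0.5107, -0.059, 0.096]
tool_rot: [0.281, 3.128, -0.0]
wrist_force: [0.3, -0.6, 0.7]
width: 0.0241
[-40.2 105.7]
time: 33.6
tool_pos: [0.4477, -0.0687, 0.0959]
tool_rot: [-0.281, -3.127, -0.002]
wrist_force: [-5.1, 6.7, 9.9]
width: 0.0195
[-100.4   84.9]
```

```bash
python3 -m inch '[{"offset":[0.8,-0.75,0],"twist":[0,0,0],"claw":1},{"offset":[1.5,-1.56,0],"twist":[0,0,0],"claw":1},{"offset":[2.15,-2.4,0],"twist":[0,0,0],"claw":1},{"offset":[2.72,-3.27,0],"twist":[0,0,0],"claw":1},{"offset":[3.2,-4.2,0],"twist":[0,0,0],"claw":1},{"offset":[3.57,-5.18,0],"twist":[0,0,0],"claw":1},{"offset":[3.85,-6.2,0],"twist":[0,0,0],"claw":1},{"offset":[4.03,-7.22,0],"twist":[0,0,0],"claw":1},{"offset":[4.11,-8.0,0],"twist":[0,0,0],"claw":1},{"offset":[4.11,-8.0,0],"twist":[0,0,0],"claw":1}]'
cat >> h.py <<'E'
def clampview(n):
    c,p,d=snap('top',n)
    K,D,Rm,t=c;vv,uu=np.mgrid[:384,:512]
    q=cv2.undistortPoints(np.c_[uu.ravel(),vv.ravel()].astype(float).reshape(-1,1,2),K,D).reshape(-1,2)
    X=(((np.c_[q,np.ones(len(q))]*d.ravel()[:,None])-t)@Rm).reshape(384,512,3)
    h=cv2.cvtColor(p,cv2.COLOR_RGB2HSV);m=cv2.inRange(h,np.array((105,130,100)),np.array((122,255,255)))>0
    m[:165]=0;m[265:]=0;m[:,:270]=0;m[:,400:]=0
    m&=(abs(X[...,2]-.069)<.006);P=(X[m][:,:2]-O)
    if len(P)>10: print('beam n',len(P),'x mean/min/max',(P@XS*1000).mean().round(1),np.percentile(P@XS*1000,[5,95]).round(1),'y',np.percentile(P@YS*1000,[0,100]).round(0))
    s=p[165:265,270:400];cv2.imwrite(f'pics/{n}.png',cv2.resize(s,None,fx=5,fy=5,interpolation=3)[:,:,::-1])
    return X,p
E
python3 - <<'E'
from h import *
print(tosh(sense()['tool_pos']))
X=np.load('X.npy').reshape(384,512,3);p=np.load('top0.npz')['p']
h=cv2.cvtColor(p,cv2.COLOR_RGB2HSV);m=cv2.inRange(h,np.array((105,130,100)),np.array((122,255,255)))>0
m[:165]=0;m[265:]=0;m[:,:270]=0;m[:,400:]=0;m&=(abs(X[...,2]-.069)<.006);P=X[m][:,:2]-O
print('beam0',(P@XS*1000).mean(),np.percentile(P@XS*1000,[5,95]))
clampview('c1');report()
E
```

```text
time: 34.6
tool_pos: [0.3934, -0.1409, 0.0957]
tool_rot: [-0.282, -3.127, -0.001]
wrist_force: [-6.5, -1.2, 6.0]
width: 0.0199
[-141.     4.2]
beam0 -15.941418620549928 [-20.07957872 -11.66592667]
beam n 299 x mean/min/max -2.5 [-6.5  2. ] y [-89.  89.]
0.084 57 [85 77 65] [0.6193 0.1831 0.0841] rack u,v 102.8 -0.6 sh [ 23.7 363.3]
0.084 64 [87 74 66] [0.5081 0.2325 0.084 ] rack u,v -18.9 0.3 sh [-94.6 392.2]
0.084 65 [70 72 68] [0.4329 0.2639 0.0846] rack u,v -100.4 -1.0 sh [-174.2  409.6]
0.107 64 [251 250 247] [ 0.5785 -0.1177  0.1063] rack u,v 185.4 -292.8 sh [37. 60.]
0.107 68 [247 246 243] [ 0.5675 -0.1776  0.1061] rack u,v 199.3 -352.1 sh [36.9 -0.9]
0.107 68 [249 247 244] [ 0.5565 -0.2384  0.1061] rack u,v 213.4 -412.2 sh [ 36.8 -62.7]
```

View pics/c1.png

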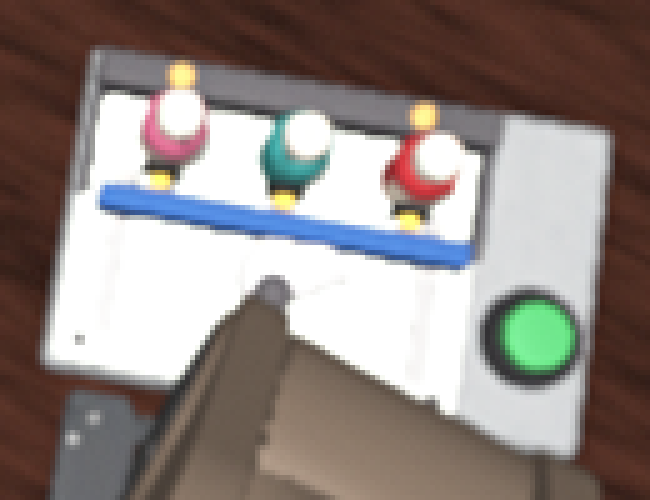

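The bottles stand against the pads with the lever at about 1.53 rad. The plungers still show, and the caps have been slid 2 mm towards the fence. Turning on to about 1.82.

```bash
python3 -m inch '[{"offset":[0,-0.6,0],"twist":[0,0,0],"claw":1},{"offset":[0,-1.25,0],"twist":[0,0,0],"claw":1},{"offset":[-0.05,-1.8,0],"twist":[0,0,0],"claw":1},{"offset":[-0.12,-2.3,0],"twist":[0,0,0],"claw":1},{"offset":[-0.2,-2.7,0],"twist":[0,0,0],"claw":1},{"offset":[-0.28,-3.0,0],"twist":[0,0,0],"claw":1},{"offset":[-0.28,-3.0,0],"twist":[0,0,0],"claw":1},{"offset":[-0.28,-3.0,0],"twist":[0,0,0],"claw":1}]'
python3 - <<'E'
from h import *
print(tosh(sense()['tool_pos']))
clampview('c2');report()
E
```

```text
time: 35.55
tool_pos: [0.3917, -0.1705, 0.0957]
tool_rot: [-0.281, -3.129, -0.0]
wrist_force: [-4.1, 1.9, 5.9]
width: 0.0198
[-137.4  -25.2]
beam n 298 x mean/min/max 1.0 [-3.2  5.3] y [-88.  90.]
0.084 61 [86 77 64] [0.6191 0.1827 0.0841] rack u,v 102.8 -1.1 sh [ 23.5 362.9]
0.084 66 [89 74 66] [0.508  0.2326 0.0842] rack u,v -19.1 0.3 sh [-94.7 392.2]
0.084 65 [70 73 68] [0.4325 0.264  0.0845] rack u,v -100.8 -1.0 sh [-174.6  409.7]
0.107 62 [252 251 247] [ 0.5801 -0.118   0.1062] rack u,v 187.0 -292.4 sh [38.6 60. ]
0.107 63 [250 250 247] [ 0.5687 -0.1778  0.1063] rack u,v 200.4 -351.8 sh [38.1 -0.9]
0.107 67 [251 250 247] [ 0.5583 -0.2384  0.1059] rack u,v 215.0 -411.5 sh [ 38.6 -62.3]
```

```bash
python3 -m inch '[{"offset":[-0.13,-0.5,0],"twist":[0,0,0],"claw":1},{"offset":[-0.26,-1.0,0],"twist":[0,0,0],"claw":1},{"offset":[-0.38,-1.4,0],"twist":[0,0,0],"claw":1},{"offset":[-0.45,-1.65,0],"twist":[0,0,0],"claw":1},{"offset":[-0.45,-1.65,0],"twist":[0,0,0],"claw":1},{"offset":[-0.45,-1.65,0],"twist":[0,0,0],"claw":1}]'
python3 - <<'E'
from h import *
print(tosh(sense()['tool_pos']))
clampview('c3');report()
E
```

```text
time: 36.3
tool_pos: [0.3935, -0.1877, 0.0957]
tool_rot: [-0.281, -3.129, -0.0]
wrist_force: [-1.7, 1.7, 5.3]
width: 0.0196
[-132.6  -41.8]
beam n 311 x mean/min/max 3.0 [-1.3  7.5] y [-88.  90.]
0.084 60 [86 77 65] [0.6192 0.183  0.084 ] rack u,v 102.7 -0.8 sh [ 23.5 363.2]
0.084 64 [87 74 66] [0.5079 0.2327 0.0845] rack u,v -19.2 0.3 sh [-94.9 392.3]
0.084 68 [70 73 69] [0.4328 0.2638 0.0844] rack u,v -100.4 -1.1 sh [-174.2  409.5]
0.107 64 [252 250 247] [ 0.5801 -0.1181  0.1063] rack u,v 187.0 -292.5 sh [38.6 60. ]
0.107 64 [251 250 248] [ 0.5686 -0.1779  0.1063] rack u,v 200.4 -351.9 sh [38. -1.]
0.107 67 [252 251 248] [ 0.5579 -0.2386  0.1066] rack u,v 214.7 -411.8 sh [ 38.2 -62.6]
```

View pics/c3.png

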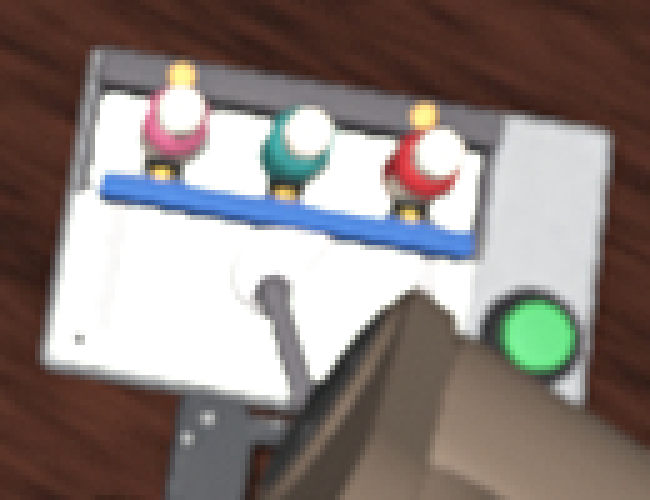

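The beam moved on by 2 mm while the bottles stayed put, so the pads are about 4 mm in, with roughly half of each plunger still visible. I'll release the knob, rise and locate the button.

```bash
python3 -m inch '[{"offset":[0,0,0],"twist":[0,0,0],"claw":-0.3},{"offset":[0,0,0],"twist":[0,0,0],"claw":-0.3},{"offset":[0,0,0],"twist":[0,0,0],"claw":-0.3},{"offset":[0,0,0],"twist":[0,0,0],"claw":-0.3},{"offset":[0,0,-5],"twist":[0,0,0],"claw":-0.3},{"offset":[0,0,-8],"twist":[0,0,0],"claw":1},{"offset":[0,0,-8],"twist":[0,0,0],"claw":1},{"offset":[0,0,-8],"twist":[0,0,0],"claw":1},{"offset":[0,0,-8],"twist":[0,0,0],"claw":1}]' 20
python3 - <<'E'
from h import *
X,p=clampview('c4');h=cv2.cvtColor(p,cv2.COLOR_RGB2HSV);m=cv2.inRange(h,np.array((45,120,60)),np.array((80,255,255)))>0
m[:165]=0;m[265:]=0;m[:,:270]=0;m[:,410:]=0
print('now',m.sum(),np.median(X[m],0))
X0=np.load('X.npy').reshape(384,512,3);h=cv2.cvtColor(np.load('top0.npz')['p'],cv2.COLOR_RGB2HSV);m=cv2.inRange(h,np.array((45,120,60)),np.array((80,255,255)))>0
m[:165]=0;m[265:]=0;m[:,:270]=0;m[:,410:]=0
g=X0[m];g=g[g[:,2]>.03];b=np.median(g,0);print('t0',len(g),g.mean(0),b,np.percentile(g[:,2],[5,95]),tosh(b))
print(rel([*g.mean(0)[:2],b[2]+.014]),sense()['tool_pos'],tosh(sense()['tool_pos']))
E
```

```text
time: 37.35
tool_pos: [0.3932, -0.1878, 0.1748]
tool_rot: [-0.281, -3.128, -0.001]
wrist_force: [-0.5, 0.1, -0.6]
width: 0.0331
beam n 310 x mean/min/max 3.0 [-1.2  7.7] y [-89.  90.]
now 3 [ 0.49101486 -0.30413107  0.05025588]
t0 166 [ 0.4767902  -0.29295501  0.05482012] [ 0.47665779 -0.29418954  0.04992325] [0.04303879 0.05278981] [ -31.8 -131.8]
[-10.12  -8.87  11.05] [ 0.3932046  -0.18775741  0.1746267 ] [-132.9  -41.9]
```

```bash
python3 -m inch '[{"offset":[-10.1,-8.9,0],"twist":[0,0,0],"claw":1},{"offset":[-10.1,-8.9,0],"twist":[0,0,0],"claw":1},{"offset":[-10.1,-8.9,0],"twist":[0,0,0],"claw":1},{"offset":[-10.1,-8.9,4],"twist":[0,0,0],"claw":1},{"offset":[-10.1,-8.9,8],"twist":[0,0,0],"claw":1},{"offset":[-10.1,-8.9,10],"twist":[0,0,0],"claw":1},{"offset":[-10.1,-8.9,10],"twist":[0,0,0],"claw":1},{"offset":[-10.1,-8.9,10],"twist":[0,0,0],"claw":1}]'
python3 - <<'E'
from h import *
print(tosh(sense()['tool_pos']),rel((.4768,-.2935,.064)))
E
```

```text
time: 38.2
tool_pos: [0.477, -0.2935, 0.0752]
tool_rot: [-0.281, -3.128, -0.001]
wrist_force: [0.5, -0.1, 0.5]
width: 0.0005
[ -31.6 -131. ] [ 0.02 -0.    1.12]
```

```bash
python3 -m inch '[{"offset":[0,0,0.6],"twist":[0,0,0],"claw":1},{"offset":[0,0,1.0],"twist":[0,0,0],"claw":1},{"offset":[0,0,1.2],"twist":[0,0,0],"claw":1},{"offset":[0,0,1.4],"twist":[0,0,0],"claw":1},{"offset":[0,0,1.6],"twist":[0,0,0],"claw":1},{"offset":[0,0,1.6],"twist":[0,0,0],"claw":1},{"offset":[0,0,1.6],"twist":[0,0,0],"claw":1}]'; python3 -m inch '[{"offset":[0,0,0.1],"twist":[0,0,0],"claw":1},{"offset":[0,0,0.2],"twist":[0,0,0],"claw":1},{"offset":[0,0,0.2],"twist":[0,0,0],"claw":1}]'
```

```text
time: 38.9
tool_pos: [0.4772, -0.2936, 0.0598]
tool_rot: [0.281, 3.129, -0.0]
wrist_force: [0.0, -0.7, 3.1]
width: 0.0004
time: 39.2
tool_pos: [0.4772, -0.2936, 0.0582]
tool_rot: [0.281, 3.128, -0.0]
wrist_force: [-0.9, 2.1, 10.5]
width: 0.0004
```

```bash
python3 -m inch '[{"offset":[0,0,0.1],"twist":[0,0,0],"claw":1},{"offset":[0,0,0.1],"twist":[0,0,0],"claw":1},{"offset":[0,0,0.1],"twist":[0,0,0],"claw":1}]'
```

```text
time: 39.5
tool_pos: [0.4773, -0.2936, 0.058]
tool_rot: [0.281, 3.128, -0.001]
wrist_force: [-3.8, 3.5, 19.9]
width: 0.0004
```

The button has hit its stop: z stays at 0.058 while the force climbs to 20 N. Rising and backing away.

```bash
python3 -m inch '[{"offset":[0,0,-3],"twist":[0,0,0],"claw":1},{"offset":[0,0,-8],"twist":[0,0,0],"claw":1},{"offset":[0,0,-13],"twist":[0,0,0],"claw":1},{"offset":[5,-8,-13],"twist":[0,0,0],"claw":1},{"offset":[5,-15,-13],"twist":[0,0,0],"claw":1},{"offset":[5,-15,-13],"twist":[0,0,0],"claw":1},{"offset":[5,-15,-13],"twist":[0,0,0],"claw":1}]'
python3 - <<'E'
from h import *
X,p=clampview('c5');report()
h=cv2.cvtColor(p,cv2.COLOR_RGB2HSV);m=cv2.inRange(h,np.array((45,120,60)),np.array((80,255,255)))>0
m[:165]=0;m[265:]=0;m[:,:270]=0;m[:,410:]=0
if m.any(): print('btn z',m.sum(),np.median(X[m],0))
snap('scene','s5')
E
```

```text
time: 40.2
tool_pos: [0.3991, -0.4361, 0.1863]
tool_rot: [0.286, 3.128, -0.001]
wrist_force: [-0.0, -0.3, -0.1]
width: 0.0009
beam n 312 x mean/min/max 3.0 [-1.3  7.8] y [-89.  90.]
0.084 61 [87 78 64] [0.6194 0.1826 0.0837] rack u,v 103.1 -1.0 sh [ 23.8 362.9]
0.084 65 [88 74 66] [0.5078 0.2327 0.0843] rack u,v -19.2 0.3 sh [-94.9 392.3]
0.084 67 [70 73 69] [0.4328 0.2639 0.0844] rack u,v -100.5 -1.0 sh [-174.3  409.6]
0.107 63 [252 250 246] [ 0.5801 -0.118   0.1064] rack u,v 186.9 -292.4 sh [38.6 60. ]
0.107 63 [251 250 248] [ 0.5688 -0.178   0.1063] rack u,v 200.5 -351.9 sh [38.2 -1. ]
0.107 67 [251 250 247] [ 0.558  -0.2385  0.1062] rack u,v 214.9 -411.7 sh [ 38.4 -62.5]
btn z 166 [ 0.476632   -0.2941371   0.04965067]
```

View pics/s5.png

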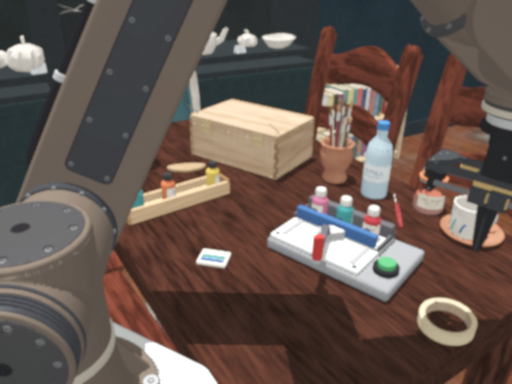

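Everything stands as it should: pink, teal and red are clamped at about (320,200), (345,210) and (372,218). The black caps are in the rack, the button is up, and the arm is clear.

```bash
python3 -c "
from cell import *
print(close_job())"
```

```text
the job is handed in; nothing more can be done
None
```

The changeover is complete and the job is handed in, at about 40 s of the 208 s allowed. No verdict was reported.

**What I did:**
- Swung the cam lever open to about 0.05 rad.
- Stood yellow-black and teal-black in the two free end spaces of the rack.
- Stood red, teal and pink on places 1, 2 and 3.
- Turned the lever to about 1.98 rad, released it, and pressed the green button to its stop.

**Last checks, from the top camera's depth image and a scene picture:**
- **White-capped bottles:** all three are upright, about 1–2 mm from their places.
- **Pads:** pressed in about 4 mm. I worked this out from the carriage still advancing about 4 mm after the bottles stopped at the fence; there is no direct pad reading. The carriage has not moved since I let go of the lever.
- **Black-capped bottles:** all three stand in the rack, within 1.1 mm of its centre line.
- **Button:** stopped moving at 20 N when pressed, and is back at its starting height of 50 mm.
- **Arm:** clear of everything.

**Disagreements:** the wrist and top cameras differed by about 2–3 mm on the place markings. My estimate of the cam axis shifted by about 2.5 mm during the swing. Both were well within the tolerances, and no check failed. I saw no knocked bottle and no slackened grip.

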